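Clamp the irrigation controller board in the sprung board vice

TASK

Take the irrigation controller's circuit board off the foam pad and clamp it in the sprung board vice for repair: with the board tilted, push one short edge into the groove of one jaw against its spring, lower the other short edge past the other jaw, and let the springs centre it level in both grooves, about midway along the jaws, then let go. Where the jaws stand along the base has been set by hand, so find them by feel; they are delicate: push gently, never hard against the end of a jaw's travel or down on a jaw, and leave the other things on the bench where they are.

Things in the scene. Friction and masses are not known exactly. Their poses are not given: they have to be found in the camera images.
- board_mid (a point): Centre of the blue transformer block in the middle of the green circuit board. Block 46 (x) x 34 (y) x 36 mm high, firmly fixed: hold the board by it, best with the fingers on its +y and -y faces (34 mm apart). The point is 18 mm above the board's upper face, 21 mm above its underside; z is up out of the parts side.
- board_plate (a point): Centre of the bare board plate (mid-thickness): 90 (x) x 140 (y) x 3 mm, about 0.3 kg in all, same axes. The short edges at y = +70 and -70 mm go into the vice, either way round; a 12 mm strip along them is bare. Terminal strip 12 mm high at x = 33 to 43 mm, white relays 14 mm high at x = -42 to -28 mm; between x = -18 and 18 mm only flat chips, free for the fingers.
- foam: Black foam pad the board lies on, 125 x 175 x 12 mm, fixed; origin at the centre of its underside.
- vice: Base of the sprung board vice, fixed to the bench: grey plate 120 (x) x 220 (y) x 14 mm, origin at the centre of its underside, with two pedestals 54 mm high (y = 25 to 43 mm either side). They clamp two guide rods along y (tops 47 mm high) carrying end blocks (63 mm high, about y = +126 and -126 mm) and between those two aluminium jaws that face each other.
- vice_mid (a point): Middle of the vice's base, 80 mm above the bench, the height of the jaws' groove centres and of a clamped plate's mid-thickness; axes as the vice. The rods with both jaws are clamped by hand in the base, so the jaws' common middle is anywhere up to 12 mm from this point along +y or -y (the readings do not show it); along x and z it is exact.
- vice_top (a point): Point on the vice base's centre line at the height of the jaws' flat tops, 9.5 mm above the groove centres. Each jaw is 84 mm long (x); its groove runs along x, is 5 mm deep, 11 mm wide at the mouth, with 35 degree flanks to a 4 mm wide flat root. Vice empty: from the jaws' common middle the roots are 67 mm and the mouths 62 mm away, either side.
- vice_foot (a point): Point on the vice's base plate, 14 mm above the bench. About the springs: each jaw slides outwards against 2.7 N at rest plus 0.9 N per mm, to a hard stop at 15 mm. For the board's second edge to pass the mouth of the other, resting jaw, the first must be held over 11 mm back (12.6 N). A clamped board holds each jaw 3 mm back (5.4 N) and so sits centred between them.
- meter: Grey hand multimeter, 150 x 76 x 43 mm, lying on the bench; origin at the centre of its underside. Bystander.
- valve: Black and grey solenoid valve, 115 mm long, 92 mm high; origin under its centre. Bystander.
- driver: Red-handled screwdriver, 190 mm long, lying along its x. Bystander.
- pot: Empty black plant pot, 110 mm across, 100 mm high; origin under its centre. Bystander.
- filter: Orange water filter canister, 66 mm across, 122 mm high, standing; origin under its centre. Bystander.
- screws: Small grey four-part tray of brass standoffs, 85 x 85 x 22 mm; origin under its centre. Bystander.
Things that resemble listed ones, but are neither listed nor needed, are in the scene too. Leave any red look-alike of the part that bears board_mid alone.

How it is judged (in metres and radians):
On the way:
1. one edge of the tilted board presses one jaw back against its spring with more than 9 N (angle between board_mid's own z axis and vertical above 0.04 rad and (contact force between board and jaw_left above 9 N or contact force between board and jaw_right above 9 N)), for 0.1 s.
At the end, for the whole second after the job is handed in: The board is level (2 degrees) in both grooves, at groove height within 3 mm, centred by the springs: each jaw presses it with 3.5 to 8.5 N. It is within 15 mm of the vice's middle along the jaws and 16 mm along the slide (the jaws' own middle is up to 12 mm off), at rest and released (y of board_plate in the frame of vice_mid between -0.016 and 0.016 m and x of board_plate in the frame of vice_mid between -0.015 and 0.015 m and z of board_plate in the frame of vice_mid between -0.003 and 0.003 m and angle between board_mid's own z axis and vertical below 0.035 rad and linear speed of board below 0.02 m/s and contact force between board and jaw_left between 3.5 and 8.5 N and contact force between board and jaw_right between 3.5 and 8.5 N); the robot touches nothing.
It fails at once if the board is pressed against or down on a jaw with more than 20 N (contact force between board and jaw_left above 20 N or contact force between board and jaw_right above 20 N).
It fails at once if the robot itself pushes on a jaw with more than 10 N (contact force between the fingers and jaw_left above 10 N or contact force between the fingers and jaw_right above 10 N).
It fails at once if a bystander is moved by more than 30 mm (distance of any of meter, valve, driver, pot, filter, screws from where it was at the start of the episode above 0.03 m).
It also fails if it takes over 48 s, if anything falls off the work surface, if the arm or the gripper's body presses on something with over 40 N, if the wrist force passes 120 N, or if a joint passes its speed limit or range.

ROBOT

A 7-joint arm with a two-finger parallel gripper is mounted at the origin on the work surface. World frame = base frame: x ahead of the robot, y to its left, z up, the work surface at z = 0. Lengths are in m, angles in degrees, forces in N, time in s.
With the tool pointing down it reaches from about 0.425 to 0.875 m from the base axis. Payload 4.7 kg.
Tool frame: the origin (TCP) lies on the centre line of the jaws, within the pads' length; the fingertips stand 8 mm ahead of it and the grasp point (between the pads) lies 11 mm behind it; z points along the fingers, x is the direction in which the jaws open and shut, and the axes are right-handed (so a half turn about z gives the same grasp; the last joint's range is limited). The gripper opens to 87 mm and grips with 3 to 60 N. Pads are 19 mm wide; open, the fingers measure 117 mm over their backs; the gripper's body (75 mm by 190 mm) begins 51 mm behind the grasp point.
Start: joints at [66.125, 18.392, -4.016, 83.108, 1.295, 78.541, -3.26], TCP at [0.271, -0.591, 0.231] pointing down, gripper open.
Joint ranges: [-163.93, 163.93], [-17.29, 119.83], [-79.2, 71.16], [3.27, 140.29], [-89.18, 269.18], [5.43, 117.66], [-154.24, 154.24]. Speed limits (degrees/s): [147.25, 147.25, 180, 180, 180, 180, 180].

INTERFACE

Orientations are given as [roll, pitch, yaw] about the fixed x, y, z axes, in that order (R = Rz(yaw) Ry(pitch) Rx(roll)).
In Python, from cell import telemetry, read_camera, get_calibration, sign_off gives the robot as it stands. The module is installed in compiled form; this text tells all that it offers.
- The arm moves only by the tool carry_out, never from a script. Its arguments are lists of equal length, an entry for each row: "translation": the shift along the tool's x, y, z in cm, a list of three; "turn": the turn about the tool's z in rad; "gripper": the opening, from 0 (shut) to 1 (fully open). In form: {"translation": [[dx, dy, dz], ...], "turn": [turn, ...], "gripper": [gripper, ...]}. A call has 1 to 5 rows; each row is the pose to reach, as a shift and turn from the pose commanded when the call began, along the tool's axes at that moment; what a row does not reach only later rows make up. A row lasts 1/8 s, in which the tool goes at most 62.5 mm and 10.7 degrees, less where a joint would pass 70% of its speed; a pose out of reach is approached as far as the arm can. A call with a gripper value outside its range is refused whole. The fingers move at their own pace and stop on an object; "squeeze" is the grip in N (left out, the last holds). Time passes only in rows, so rows that repeat a pose let the fingers close. It gives the time, the measured TCP pose, the force and the opening at its end, in the units of the state.
- telemetry.get_obs(): the state, without advancing time (a new reading comes with each control period).
- read_camera(name): name is "scene" or "top" or "wrist"; returns the picture (400x640x3 uint8, red, green, blue); there is no depth.
- get_calibration(name): a dict with "fx", "fy", "cx", "cy" (pixels), "R" (3x3) and "t" (3): a world point X has camera coordinates R X + t. Camera axes: x right, y down, z forward; pixel columns grow to the right and rows downward; lengths in m; the calibration is good to about 2 mm. A picture is of the moment at which its call begins: read the wrist's pose just before it. get_calibration takes no time and is no camera call; for the wrist camera it gives the pose at the moment of the call.
- sign_off(): hands the job in, once; it reports no verdict.
The state is a dict: "time_s": time; "qpos": joint angles; "joint_velocities": joint speeds; "effort": joint torques, N m; "tool_pos": TCP position; "tool_rot": TCP orientation; "force": force on the tool from outside, world axes, zero at the start; "wrist_torque": the same for the moment, N m; "grip_width": finger opening in m.
Only numpy, scipy, OpenCV 4.12 (cv2) and the standard library are available. Lean on these libraries where they do the work, as an engineer would, in place of code of your own. Each camera call takes 0.05 s, during which the arm holds its last target.

## Working session

There is one attempt and no reset: what is moved stays moved. The work goes in short steps, Python scripts to look and compute and a tool call to move; the robot and the scene stay as the last step left them, time stands still between calls to the robot, and variables do not carry over. Pictures are saved under pics/ and viewed, and the job is handed in when it is done.

Besides the shell and the picture viewer there is one more tool, called after "Call:" as name(argument=value, ...) on one line, values as JSON. carry_out: Moves the arm, as the interface text tells. Its arguments: {"type":"object","properties":{"translation":{"type":"array","items":{"type":"array","items":{"type":"number"}}},"turn":{"type":"array","items":{"type":"number"}},"gripper":{"type":"array","items":{"type":"number"}},"squeeze":{"type":"number"}},"required":["translation","turn","gripper"]}

```bash
mkdir -p pics; ls; python3 - <<'E'
from cell import telemetry, read_camera, get_calibration
import cv2
o=telemetry.get_obs(); print(o)
for n in ["scene","top","wrist"]:
    print(n,get_calibration(n))
    cv2.imwrite(f"pics/a_{n}.png",read_camera(n)[:,:,::-1])
E
```

```text
pics
{'time_s': 0.0, 'qpos': array([66.12582301, 18.43867367, -4.01429444, 83.17617187,  1.29556585,
       78.53923654, -3.26049311]), 'joint_velocities': array([-0.00140978, -0.11506366, -0.04063088,  0.13074691,  0.10277771,
       -0.00714623, -0.07270003]), 'effort': array([-8.53882921e-04, -4.91287744e+01, -4.04283777e-01, -3.12528419e+01,
       -6.40770094e-02,  4.37431899e-02,  1.55858829e-04]), 'tool_pos': array([ 0.2711425 , -0.59015345,  0.22945457]), 'tool_rot': array([ 1.79993307e+02,  1.08812956e-01, -6.53176057e+01]), 'force': array([-0.21415646, -0.61382239, -0.27364247]), 'wrist_torque': array([0.02382479, 0.03494907, 0.01345151]), 'grip_width': 0.08712289254567077}
scene {'fx': 499.5808811416617, 'fy': 499.5808811416617, 'cx': 323.3748894037191, 'cy': 199.68272054038084, 'R': array([[-0.8401042 ,  0.54237317, -0.00750189],
       [ 0.41439825,  0.63283183, -0.65406266],
       [-0.34999861, -0.55258955, -0.75640317]]), 't': array([ 0.43855735, -0.13110045,  1.98703069])}
top {'fx': 415.17056658569544, 'fy': 415.17056658569544, 'cx': 315.56146307607804, 'cy': 196.93286267895655, 'R': array([[ 0.00852022, -0.99993101, -0.00808601],
       [-0.9925687 , -0.00747533, -0.12145574],
       [ 0.12138691,  0.00906075, -0.99256391]]), 't': array([-0.03399321,  0.51333609,  1.37518953])}
wrist {'fx': 307.9888728947202, 'fy': 307.9888728947202, 'cx': 319.98865554464527, 'cy': 202.52322369332182, 'R': array([[ 4.17982275e-01, -9.08454817e-01,  8.14365898e-04],
       [-8.77006678e-01, -4.03278762e-01,  2.61200166e-01],
       [-2.36960133e-01, -1.09891244e-01, -9.65284316e-01]]), 't': array([-0.64965161, -0.03173399,  0.38864536])}
```

View pics/a_scene.png

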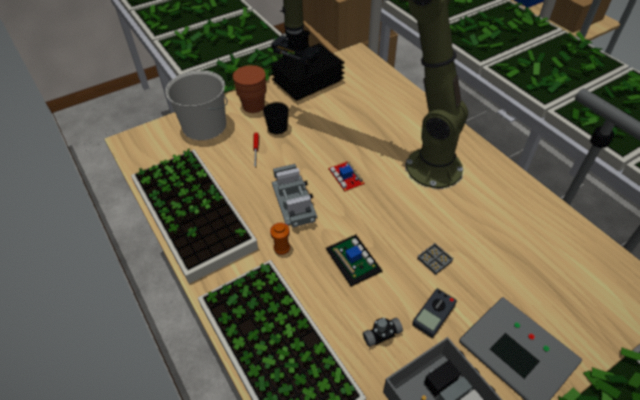

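View pics/a_top.png

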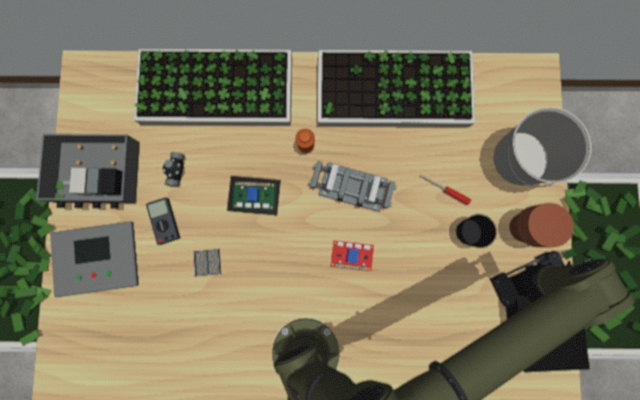

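View pics/a_wrist.png

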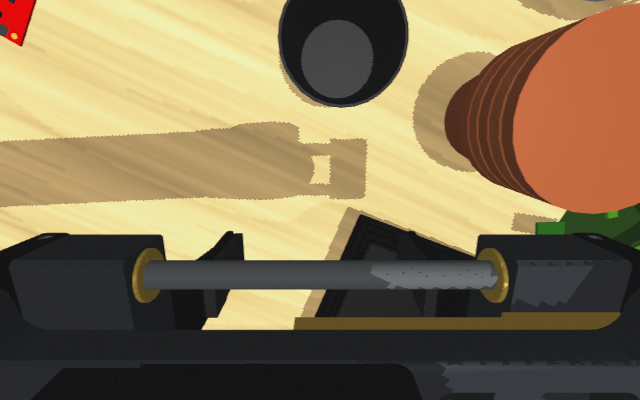

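The top view shows the board on its foam at about (253,195), the vice at about (353,187) and the red look-alike at (353,256). The scene view agrees. I'll measure coarsely first.

```bash
cat > h.py <<'E'
import numpy as np, cv2
from cell import telemetry, read_camera, get_calibration
from scipy.spatial.transform import Rotation as Ro
def ray(c,u,v):
    R=np.array(c["R"]);t=np.array(c["t"]); o=-R.T@t
    d=R.T@np.array([(u-c["cx"])/c["fx"],(v-c["cy"])/c["fy"],1.]); return o,d/np.linalg.norm(d)
def atz(c,u,v,z):
    o,d=ray(c,u,v); return o+d*(z-o[2])/d[2]
def tri(rs):
    A=np.zeros((3,3));b=np.zeros(3)
    for o,d in rs:
        P=np.eye(3)-np.outer(d,d);A+=P;b+=P@o
    p=np.linalg.solve(A,b); return p,[np.linalg.norm((np.eye(3)-np.outer(d,d))@(p-o)) for o,d in rs]
def proj(c,X):
    q=np.array(c["R"])@np.array(X)+np.array(c["t"]); return np.array([c["fx"]*q[0]/q[2]+c["cx"],c["fy"]*q[1]/q[2]+c["cy"]])
def Rt(o): return Ro.from_euler('xyz',o["tool_rot"],degrees=True).as_matrix()
def st():
    o=telemetry.get_obs(); print("t",round(o["time_s"],2),"p",np.round(o["tool_pos"],4),"r",np.round(o["tool_rot"],2),"F",np.round(o["force"],2),"M",np.round(o["wrist_torque"],2),"g",round(o["grip_width"],4)); return o
def move(o,tgt,yaw=None):
    d=Rt(o).T@(np.array(tgt)-o["tool_pos"]); print("shift cm",np.round(d*100,2))
E
python3 - <<'E'
from h import *
c=get_calibration("top")
for n,u,v,z in [("board",253,195,.04),("vice",353,187,.05),("red",353,256,.02),("filter",305,140,.1),("valve",174,168,.09),("driver",445,190,.02),("pot",476,231,.1),("endL",316,178,.06),("endR",391,196,.06)]:
    print(n,atz(c,u,v,z).round(3))
im=cv2.imread("pics/a_top.png"); cv2.imwrite("pics/b_top.png",cv2.resize(im[120:280,210:410],None,fx=4,fy=3.75,interpolation=cv2.INTER_CUBIC)[:600,:800])
im=cv2.imread("pics/a_scene.png"); cv2.imwrite("pics/b_scene.png",cv2.resize(im[150:300,240:400],None,fx=4,fy=4,interpolation=cv2.INTER_CUBIC))
E
```

```text
board [0.517 0.181 0.04 ]
vice [ 0.546 -0.155  0.05 ]
red [ 0.316 -0.157  0.02 ]
filter [0.693 0.006 0.1  ]
valve [0.599 0.435 0.09 ]
driver [ 0.542 -0.471  0.02 ]
pot [ 0.4   -0.541  0.1  ]
endL [ 0.574 -0.031  0.06 ]
endR [ 0.515 -0.28   0.06 ]
```

View pics/b_top.png

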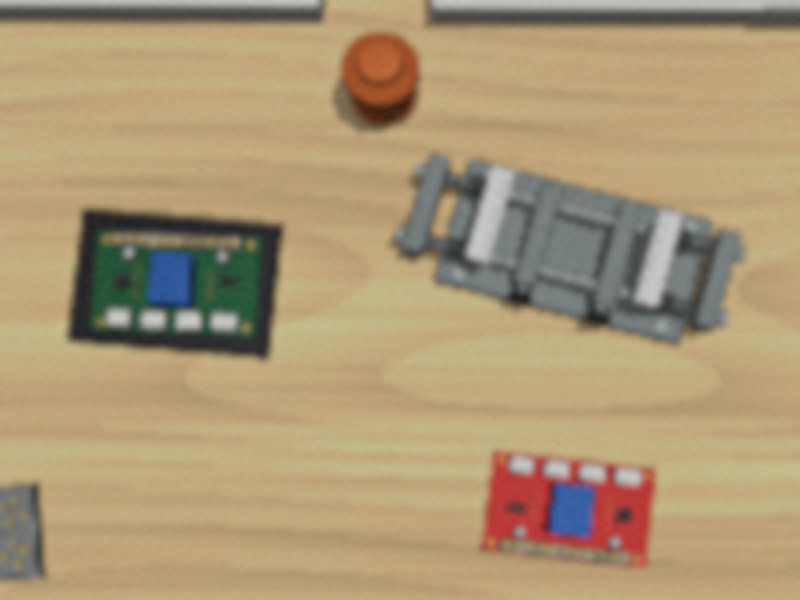

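View pics/b_scene.png

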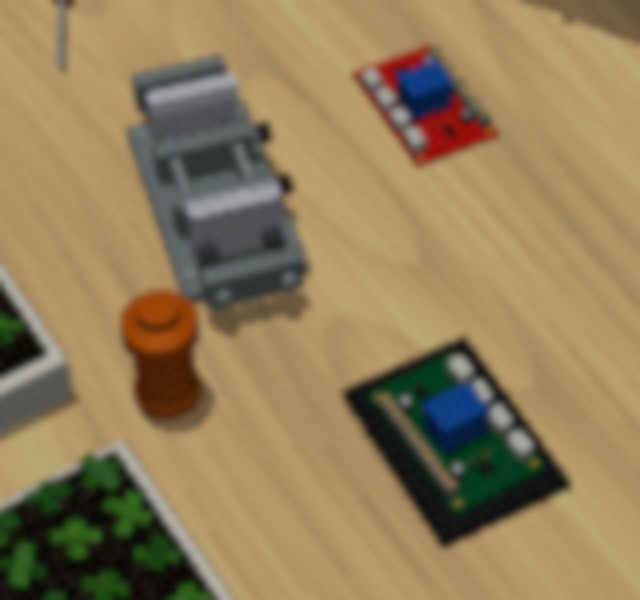

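```bash
python3 - <<'E'
from h import *
o=st(); c=get_calibration("wrist"); C=-np.array(c["R"]).T@np.array(c["t"]); R=Rt(o)
print("cam in tool",(R.T@(C-o["tool_pos"])).round(4),"view dir tool",(R.T@np.array(c["R"])[2]).round(3))
move(o,[.47,-.25,.32]); move(o,[.45,.16,.32])
E
```

```text
t 0.15 p [ 0.2712 -0.5903  0.2297] r [ 1.7999e+02  9.0000e-02 -6.5310e+01] F [ 0.18 -0.48 -0.07] M [-0.01  0.06 -0.  ] g 0.0872
cam in tool [-0.0005 -0.0712 -0.1544] view dir tool [0.003 0.261 0.965]
shift cm [-22.63 -32.27  -9.  ]
shift cm [-60.72 -47.58  -8.95]
```

Call:
carry_out(translation=[[-3, -4, -2], [-6.4, -8.9, -4], [-9.8, -13.4, -6], [-13.2, -18, -8], [-16.4, -22.5, -10]], turn=[-0.15, -0.3, -0.45, -0.6, -0.75], gripper=[1, 1, 1, 1, 1])

```text
time_s: 0.78
tool_pos: [0.408, -0.3457, 0.3311]
tool_rot: [180.0, 0.0, -22.1]
force: [1.1, 0.5, 0.6]
grip_width: 0.0874
```

```bash
python3 - <<'E'
from h import *
o=st(); move(o,[.54,-.11,.33])
E
```

```text
t 0.78 p [ 0.408  -0.3457  0.3311] r [179.99   0.   -22.05] F [1.05 0.5  0.58] M [-0.03 -0.11  0.07] g 0.0874
shift cm [  3.39 -26.8    0.1 ]
```

Call:
carry_out(translation=[[0.7, -5.4, 0], [1.4, -10.8, 0], [2, -16.2, 0], [2.7, -21.6, 0], [3.4, -26.8, 0]], turn=[-0.04, -0.08, -0.12, -0.15, -0.18], gripper=[1, 1, 1, 1, 1])

```text
time_s: 1.4
tool_pos: [0.5412, -0.111, 0.3305]
tool_rot: [180.0, -0.0, -12.0]
force: [0.6, -0.8, -0.1]
grip_width: 0.0865
```

```bash
python3 - <<'E'
from h import *
import json
o=st(); c=get_calibration("wrist"); im=read_camera("wrist")[:,:,::-1]; cv2.imwrite("pics/w1.png",im)
json.dump({k:np.array(v).tolist() for k,v in c.items()},open("w1.json","w"))
E
```

```text
t 1.4 p [ 0.5412 -0.111   0.3305] r [179.98  -0.   -11.98] F [ 0.58 -0.78 -0.14] M [-0.04 -0.13  0.03] g 0.0865
```

View pics/w1.png

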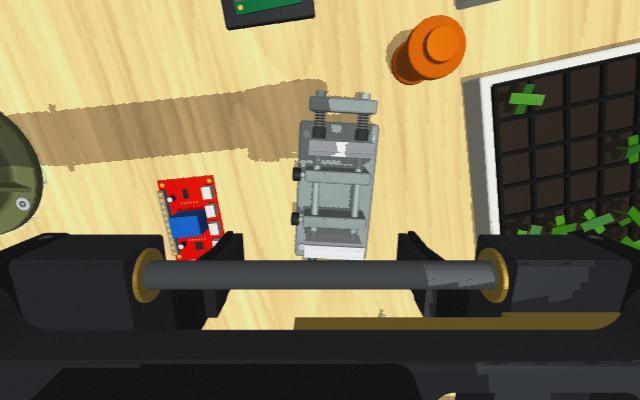

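Call:
carry_out(translation=[[2.4, 6, 1.5], [4.6, 12, 3], [4.6, 12, 3]], turn=[0, 0, 0], gripper=[1, 1, 1])

```text
time_s: 1.82
tool_pos: [0.5585, -0.2461, 0.2976]
tool_rot: [179.9, 0.3, -12.5]
force: [0.1, 0.4, -1.0]
grip_width: 0.0871
```

```bash
cat > snap.py <<'E'
import sys,json
from h import *
n=sys.argv[1]
o=st(); c=get_calibration("wrist"); im=read_camera("wrist")[:,:,::-1]; cv2.imwrite(f"pics/{n}.png",im)
json.dump({k:np.array(v).tolist() for k,v in c.items()},open(f"{n}.json","w"))
if len(sys.argv)>2:
    x0,y0,x1,y1,f=map(int,sys.argv[2:7]); cv2.imwrite(f"pics/{n}z.png",cv2.resize(im[y0:y1,x0:x1],None,fx=f,fy=f,interpolation=cv2.INTER_CUBIC))
E
python3 snap.py w2
```

```text
t 1.82 p [ 0.5585 -0.2461  0.2976] r [179.92   0.26 -12.53] F [ 0.14  0.38 -1.  ] M [ 0.02 -0.09  0.02] g 0.0871
```

View pics/w2.png

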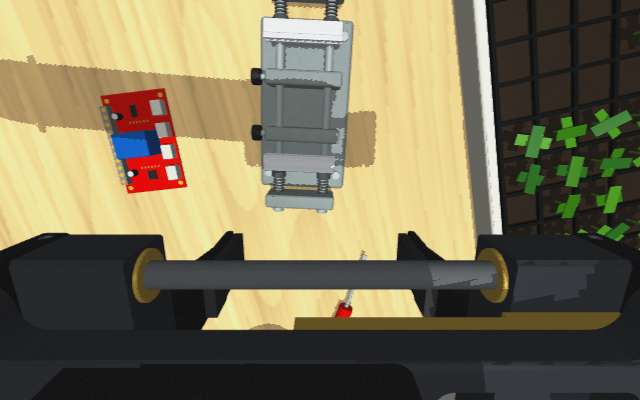

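```bash
python3 - <<'E'
import cv2
a=cv2.imread("pics/w2.png")[0:220,230:380]; cv2.imwrite("pics/w2z.png",cv2.resize(a,None,fx=3.5,fy=2.7,interpolation=cv2.INTER_CUBIC)[:, :])
a=cv2.imread("pics/w1.png")[80:270,270:400]; cv2.imwrite("pics/w1z.png",cv2.resize(a,None,fx=4,fy=3,interpolation=cv2.INTER_CUBIC))
E
```

```text
(no output)
```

View pics/w2z.png

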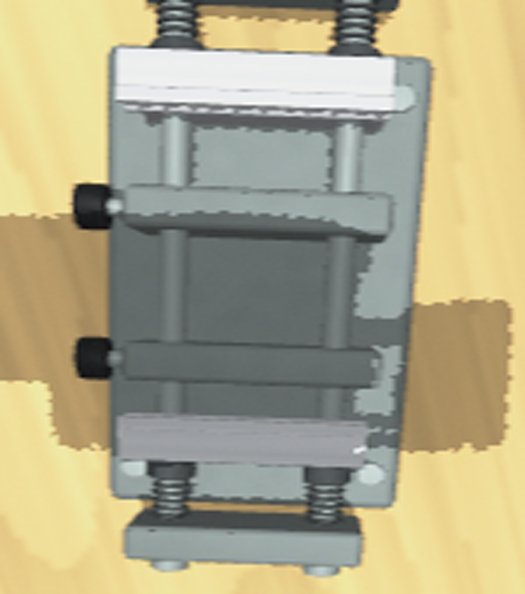

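View pics/w1z.png

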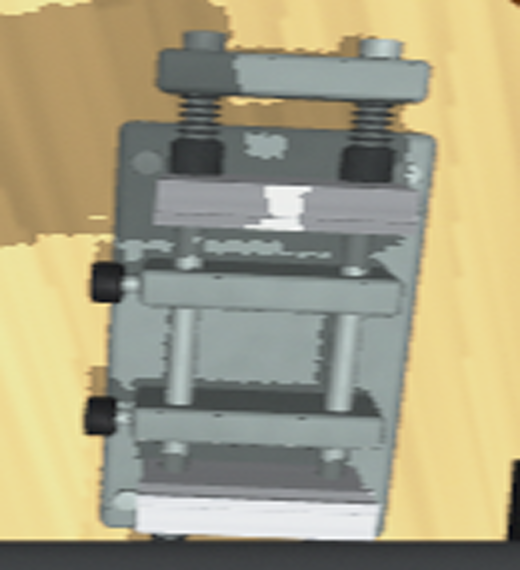

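```bash
cat > fitv.py <<'E'
from h import *
import json
from scipy.optimize import least_squares
c1=json.load(open("w1.json"));c2=json.load(open("w2.json"))
obs=[(c2,-60,110,352.9,22.2,1),(c2,-60,-110,262.3,184.1,0),(c2,60,-110,342,187.4,0),(c1,-60,110,301.3,121,0),(c1,60,110,378.8,125,0),(c1,-60,-110,295.8,254,0),(c1,60,-110,365,258,0)]
obs[0]=(c2,60,110,352.9,22.2,1)
# y world dir is image up, x right
def X(p,x,y,z): 
    c,s=np.cos(p[2]),np.sin(p[2]); return [p[0]+c*x-s*y,p[1]+s*x+c*y,z]
f=lambda p:np.concatenate([proj(c,X(p,x/1000,y/1000,p[3]))-[u,v] for c,x,y,u,v,_ in obs])
r=least_squares(f,[.546,-.155,-.2,.014]); print(r.x.round(4),np.degrees(r.x[2]),r.fun.round(1))
p=r.x
# end blocks, jaws triangulated: names (u1,v1),(u2,v2)
def im1(a,b): return 270+a/4,80+b/3
def im2(a,b): return 230+a/3.5,b/2.7
def toV(P):
    c,s=np.cos(p[2]),np.sin(p[2]); d=P[:2]-p[:2]; return np.round([1000*(c*d[0]+s*d[1]),1000*(-s*d[0]+c*d[1]),1000*P[2]],1)
for n,a,b in [("jawL outerL",(157,180),(117,47)),("jawL outerR",(418,191),(392,57)),("jawR outR",(378,537),(365,465)),("jawR in L",(138,492),(118,415)),("jawR in R",(378,500),(367,425)),("ped+ inL top",(142,275),(126,190)),("ped+ R",(400,282),(392,196))]:
    P,e=tri([ray(c1,*im1(*a)),ray(c2,*im2(*b))]); print(n,toV(P),np.round(e,4))
E
python3 fitv.py
```

```text
[ 0.5554 -0.1592 -0.2638  0.0028] -15.112595564796433 [ 0.9  0.8  0.   0.   0.8  0.3 -1.4 -0.7  0.1 -0.2 -0.8  0.   0.3 -0.4]
jawL outerL [-42.   87.4  89.9] [0. 0.]
jawL outerR [40.4 87.5 90.6] [0.0001 0.0001]
jawR outR [ 42.2 -72.3  89.2] [0.0007 0.0007]
jawR in L [-42.3 -54.6  88. ] [0.0002 0.0002]
jawR in R [ 41.7 -55.5  84.6] [0.0003 0.0003]
ped+ inL top [-46.   40.8  52.9] [0.0003 0.0003]
ped+ R [45.4 42.4 52.8] [0.0003 0.0003]
```

Call:
carry_out(translation=[[-2.2, -5.7, 0.4], [-4.4, -11.5, 0.8], [-6.6, -17.2, 1.2], [-8.8, -23, 1.6], [-11, -28.6, 2]], turn=[-0.03, -0.06, -0.09, -0.12, -0.14], gripper=[1, 1, 1, 1, 1])

```text
time_s: 2.5
tool_pos: [0.5115, 0.0668, 0.281]
tool_rot: [180.0, -0.1, -3.8]
force: [0.6, -0.4, 0.3]
grip_width: 0.0867
```

```bash
python3 snap.py w3
```

```text
t 2.5 p [0.5115 0.0668 0.281 ] r [ 1.7998e+02 -7.0000e-02 -3.8200e+00] F [ 0.6  -0.35  0.27] M [-0.   -0.11 -0.01] g 0.0867
```

View pics/w3.png

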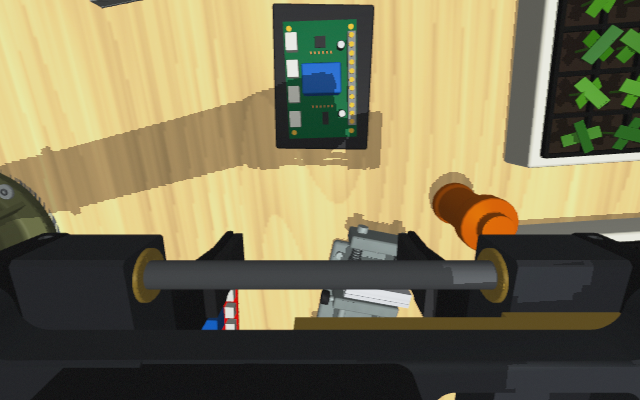

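Call:
carry_out(translation=[[0, -2.5, 3], [0, -5, 6], [0, -5, 6]], turn=[0, 0, 0], gripper=[1, 1, 1])

```text
time_s: 2.92
tool_pos: [0.5137, 0.1159, 0.219]
tool_rot: [-180.0, 0.2, -3.7]
force: [0.2, 0.4, -0.1]
grip_width: 0.087
```

```bash
python3 snap.py w4 240 0 400 220 3; python3 -c "
import cv2
a=cv2.imread('pics/w3.png')[0:160,260:390]; cv2.imwrite('pics/w3z.png',cv2.resize(a,None,fx=4,fy=3.5,interpolation=cv2.INTER_CUBIC))
a=cv2.imread('pics/w4.png')[0:200,240:410]; cv2.imwrite('pics/w4z.png',cv2.resize(a,None,fx=4,fy=3,interpolation=cv2.INTER_CUBIC))"
```

```text
t 2.92 p [0.5137 0.1159 0.219 ] r [-179.99    0.23   -3.66] F [ 0.24  0.37 -0.09] M [-0.02 -0.08 -0.01] g 0.087
```

View pics/w3z.png

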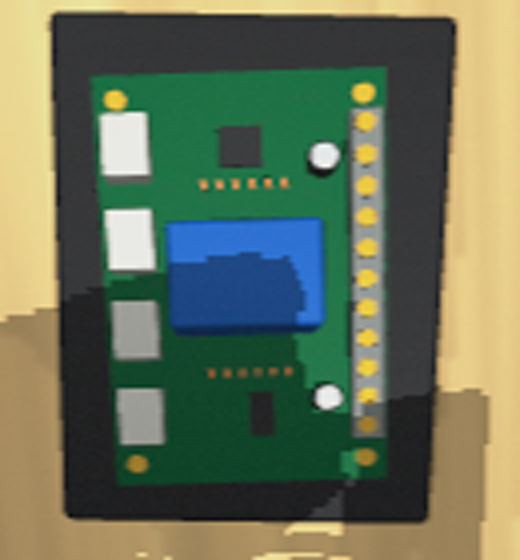

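View pics/w4z.png

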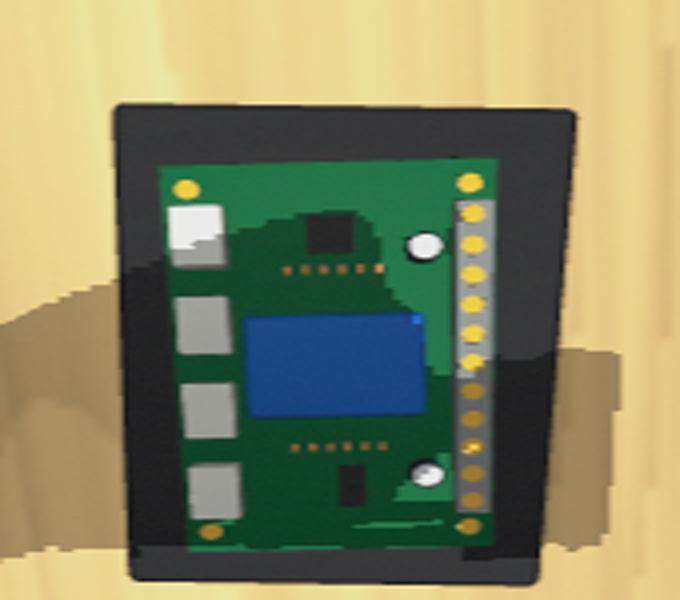

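```bash
cat > fitb.py <<'E'
from h import *
import json
from scipy.optimize import least_squares
c1=json.load(open("w3.json"));c2=json.load(open("w4.json"))
i1=lambda a,b:(260+a/4,b/3.5); i2=lambda a,b:(240+a/4,b/3)
q1=[(92,77),(387,68),(120,487),(385,478)]; q2=[(160,167),(497,160),(190,550),(493,546)]
b1=[(167,222),(322,218),(172,326),(322,322)]; b2=[(245,318),(425,315),(250,417),(425,413)]
def X(p,x,y,z): 
    c,s=np.cos(p[2]),np.sin(p[2]); return [p[0]+c*x-s*y,p[1]+s*x+c*y,z]
def fit(A,B,hx,hy,z0):
    S=[(-hx,hy),(hx,hy),(-hx,-hy),(hx,-hy)]
    f=lambda p:np.concatenate([proj(c,X(p,s[0],s[1],p[3]))-np.array(i(*q)) for c,i,Q in((c1,i1,A),(c2,i2,B)) for s,q in zip(S,Q)])
    r=least_squares(f,[.517,.18,-.05,z0]); print(r.x.round(4),np.degrees(r.x[2]).round(2),r.fun.round(1))
    return r.x
fit(q1,q2,.045,.07,.015); fit(b1,b2,.023,.017,.051)
E
python3 fitb.py
```

```text
[ 0.5217  0.1832 -0.0354  0.0136] -2.03 [ 0.1  0.  -0.1  0.1 -0.4 -0.5  0.3 -0.1  0.2  0.2  0.  -0.1  0.   0.5
 -0.1 -0.2]
[ 0.5216  0.1839 -0.0391  0.0432] -2.24 [-0.1  0.1  0.3  0.1 -0.1  0.9  0.6  1.  -0.1 -0.9 -0.2 -1.  -0.1 -0.
 -0.1  0.2]
```

Call:
carry_out(translation=[[0.2, -3.5, 4], [0.4, -6.8, 8], [0.4, -6.8, 13], [0.4, -6.8, 16], [0.4, -6.8, 17]], turn=[-0.01, -0.028, -0.028, -0.028, -0.028], gripper=[1, 1, 1, 1, 1])

```text
time_s: 3.6
tool_pos: [0.525, 0.179, 0.0499]
tool_rot: [179.9, 0.1, -2.5]
force: [0.2, -0.4, 1.0]
grip_width: 0.0871
```

```bash
python3 - <<'E'
from h import *
o=st(); move(o,[.5217,.1835,.040])
cv2.imwrite("pics/g1.png",cv2.resize(read_camera("scene")[200:320,290:430,::-1],None,fx=5,fy=5,interpolation=cv2.INTER_CUBIC))
E
```

```text
t 3.6 p [0.525  0.179  0.0499] r [ 1.7993e+02  7.0000e-02 -2.4900e+00] F [ 0.21 -0.39  0.97] M [-0.01 -0.17  0.  ] g 0.0871
shift cm [-0.35 -0.44  0.99]
```

View pics/g1.png

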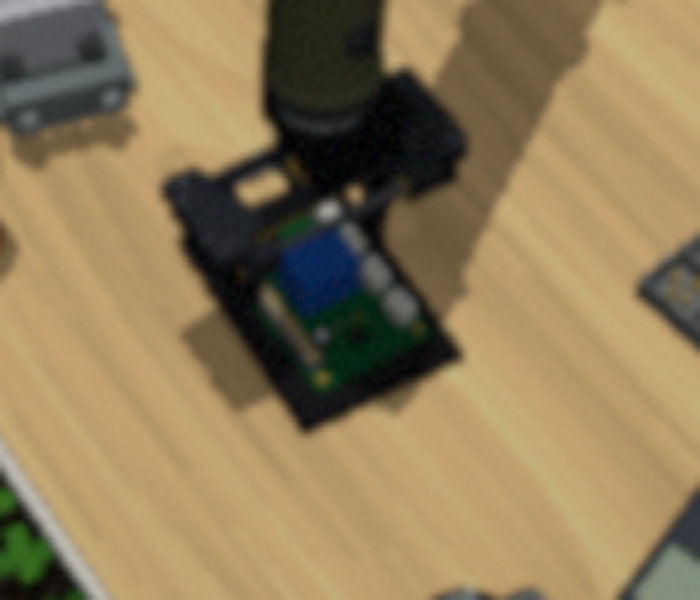

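Call:
carry_out(translation=[[-0.3, -0.4, 1.0], [-0.3, -0.4, 1.0]], turn=[0, 0], gripper=[1, 1])

```text
time_s: 3.9
tool_pos: [0.5223, 0.185, 0.0412]
tool_rot: [-180.0, -0.1, -2.4]
force: [0.4, -0.2, 0.4]
grip_width: 0.087
```

```bash
python3 - <<'E'
from h import *
o=st(); move(o,[.5217,.1835,.040])
E
python3 snap.py w5
```

```text
t 3.9 p [0.5223 0.185  0.0412] r [-1.7999e+02 -5.0000e-02 -2.3800e+00] F [ 0.36 -0.18  0.38] M [ 0.02 -0.06 -0.02] g 0.087
shift cm [-0.05  0.15  0.12]
t 3.9 p [0.5223 0.185  0.0412] r [-1.7999e+02 -5.0000e-02 -2.3800e+00] F [ 0.36 -0.18  0.38] M [ 0.02 -0.06 -0.02] g 0.087
```

View pics/w5.png

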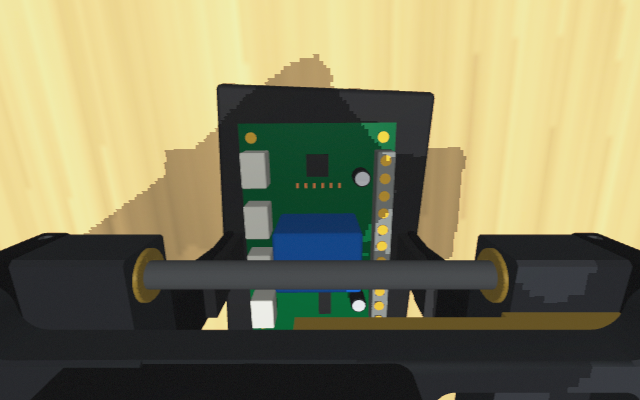

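Call:
carry_out(translation=[[0, 0.1, 0.1], [0, 0.1, 0.1], [0, 0.1, 0.1], [0, 0.1, 0.1], [0, 0.1, 0.1]], turn=[0, 0, 0, 0, 0], gripper=[0.4, 0.4, 0.4, 0.4, 0.4], squeeze=20)

```text
time_s: 4.58
tool_pos: [0.5217, 0.1836, 0.0395]
tool_rot: [180.0, 0.0, -2.4]
force: [0.2, 0.1, -0.1]
grip_width: 0.0463
```

```bash
python3 - <<'E'
from h import *
import json
c=json.load(open("w3.json"));i=lambda a,b:(260+a/4,b/3.5)
for q in [(52,14),(455,18),(67,518),(425,521)]: print(atz(c,*i(*q),.012).round(4))
c=json.load(open("w4.json"));i=lambda a,b:(240+a/4,b/3)
for q in [(116,104),(575,110),(132,580),(537,584)]: print(atz(c,*i(*q),.012).round(4))
E
```

```text
[0.4688 0.2754 0.012 ]
[0.5906 0.2662 0.012 ]
[0.4555 0.1034 0.012 ]
[0.5769 0.0942 0.012 ]
[0.4691 0.2763 0.012 ]
[0.5904 0.2666 0.012 ]
[0.4555 0.104  0.012 ]
[0.5773 0.0947 0.012 ]
```

Call:
carry_out(translation=[[0, 0, -1], [0, 0, -2], [0, 0, -4], [0, 0, -4]], turn=[0, 0, 0, 0], gripper=[0.4, 0.4, 0.4, 0.4])

```text
time_s: 5.08
tool_pos: [0.5238, 0.1842, 0.082]
tool_rot: [-179.9, -0.3, -2.4]
force: [0.7, -0.3, -2.9]
grip_width: 0.046
```

```bash
python3 - <<'E'
from h import *
st()
cv2.imwrite("pics/g2.png",cv2.resize(read_camera("scene")[200:320,290:430,::-1],None,fx=5,fy=5,interpolation=cv2.INTER_CUBIC))
E
```

```text
t 5.08 p [0.5238 0.1842 0.082 ] r [-179.94   -0.25   -2.42] F [ 0.74 -0.3  -2.88] M [ 0.01 -0.11  0.05] g 0.046
```

View pics/g2.png

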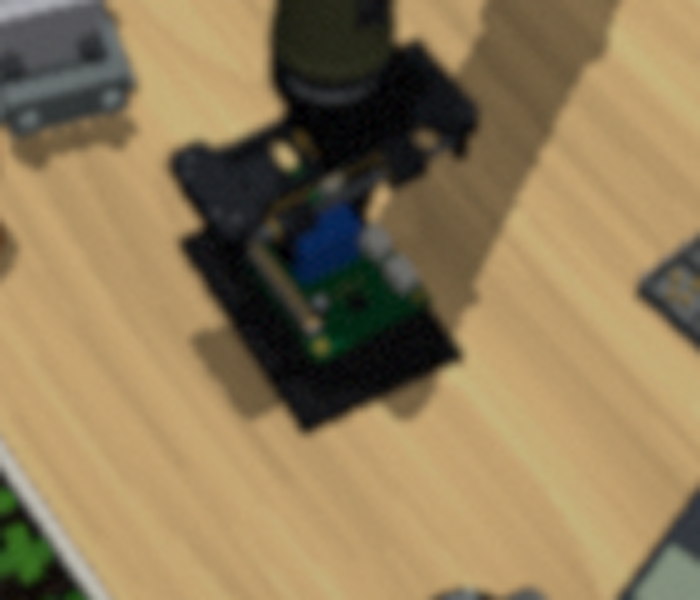

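Call:
carry_out(translation=[[0.1, -5, 0], [0.5, -10, 0], [0.5, -11.7, 1], [0.5, -11.7, 3], [0.5, -11.7, 3.4]], turn=[0, 0.033, 0.033, 0.033, 0.033], gripper=[0.4, 0.4, 0.4, 0.4, 0.4], squeeze=20)

```text
time_s: 5.75
tool_pos: [0.5307, 0.2967, 0.0423]
tool_rot: [179.7, 0.2, -4.4]
force: [-0.2, -0.8, -3.3]
grip_width: 0.0457
```

```bash
python3 - <<'E'
from h import *
o=st(); move(o,[.5315,.301,.0395])
E
```

```text
t 5.75 p [0.5307 0.2967 0.0423] r [179.73   0.24  -4.39] F [-0.18 -0.84 -3.3 ] M [-0.03 -0.13  0.01] g 0.0457
shift cm [ 0.05 -0.44  0.28]
```

Call:
carry_out(translation=[[0, -0.2, 0], [0, -0.3, 0.2], [0, -0.3, 0.2]], turn=[0, 0, 0], gripper=[0.4, 0.4, 0.4], squeeze=8)

```text
time_s: 6.12
tool_pos: [0.5326, 0.3029, 0.044]
tool_rot: [-180.0, -0.0, -4.3]
force: [-0.2, 0.1, -3.3]
grip_width: 0.046
```

```bash
python3 - <<'E'
from h import *
o=st(); move(o,[.5315,.301,.0395])
E
```

```text
t 6.12 p [0.5326 0.3029 0.044 ] r [-1.80e+02 -4.00e-02 -4.33e+00] F [-0.19  0.14 -3.34] M [ 0.03 -0.1  -0.03] g 0.046
shift cm [-0.1   0.2   0.45]
```

Call:
carry_out(translation=[[0, 0, 0.3], [0, 0, 0.5], [0, 0, 0.6], [0, 0, 0.7], [0, 0, 0.7]], turn=[0, 0, 0, 0, 0], gripper=[0.4, 0.4, 0.4, 0.4, 0.4], squeeze=8)

```text
time_s: 6.75
tool_pos: [0.5326, 0.3046, 0.0373]
tool_rot: [-179.9, -0.1, -4.3]
force: [0.8, 4.7, 2.6]
grip_width: 0.0466
```

```bash
python3 - <<'E'
from h import *
st()
cv2.imwrite("pics/g3.png",cv2.resize(read_camera("scene")[210:340,300:440,::-1],None,fx=5,fy=4.5,interpolation=cv2.INTER_CUBIC))
E
python3 snap.py w6
```

```text
t 6.75 p [0.5326 0.3046 0.0373] r [-1.7988e+02 -7.0000e-02 -4.2600e+00] F [0.77 4.67 2.56] M [ 0.73 -0.13  0.04] g 0.0466
t 6.8 p [0.5326 0.3047 0.0373] r [-1.7987e+02 -7.0000e-02 -4.2600e+00] F [0.57 3.9  2.18] M [ 0.79 -0.12  0.04] g 0.0459
```

View pics/g3.png

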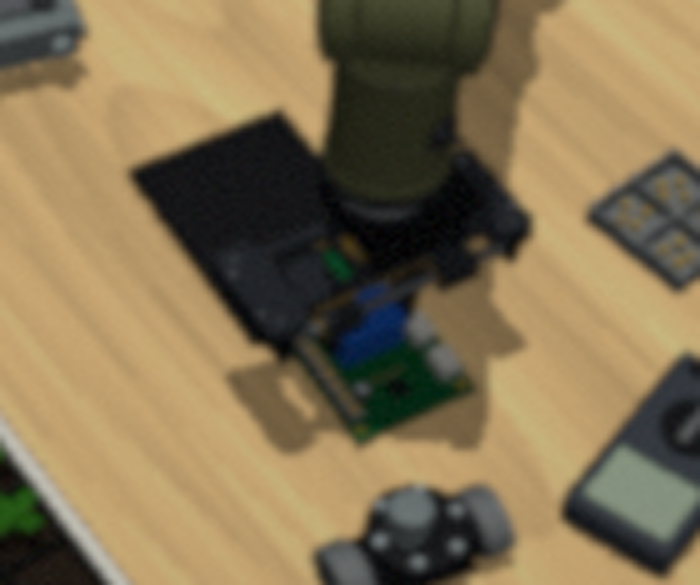

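View pics/w6.png

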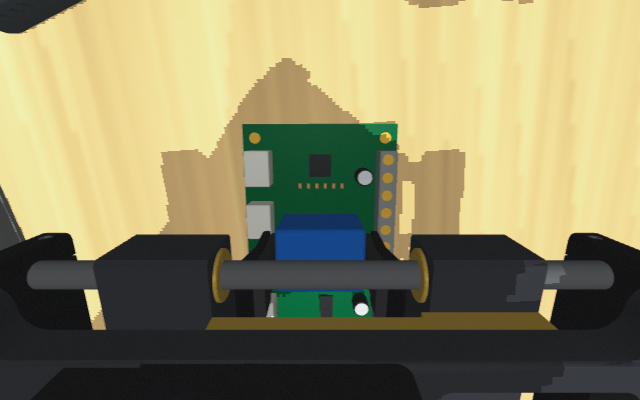

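```bash
python3 -c "
import cv2
for n in ('w5','w6'):
    a=cv2.imread(f'pics/{n}.png')[110:260,230:410]; cv2.imwrite(f'pics/{n}z.png',cv2.resize(a,None,fx=4,fy=4,interpolation=cv2.INTER_CUBIC))"
```

```text
(no output)
```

View pics/w5z.png

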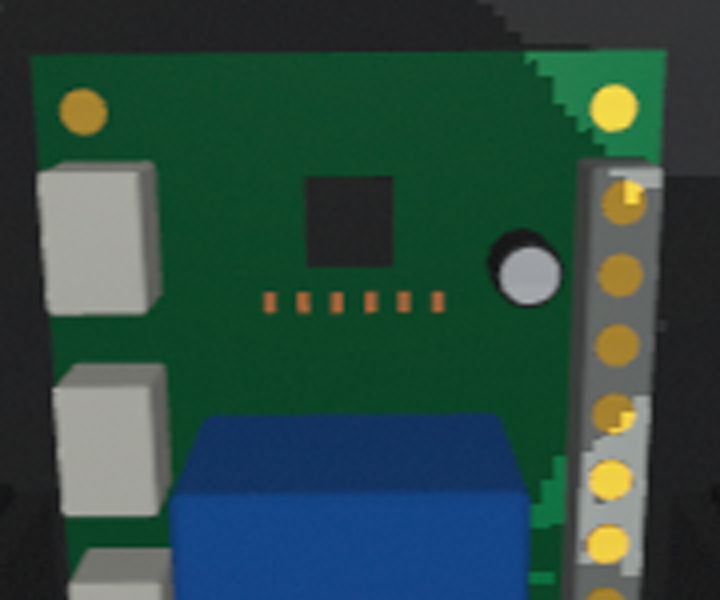

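View pics/w6z.png

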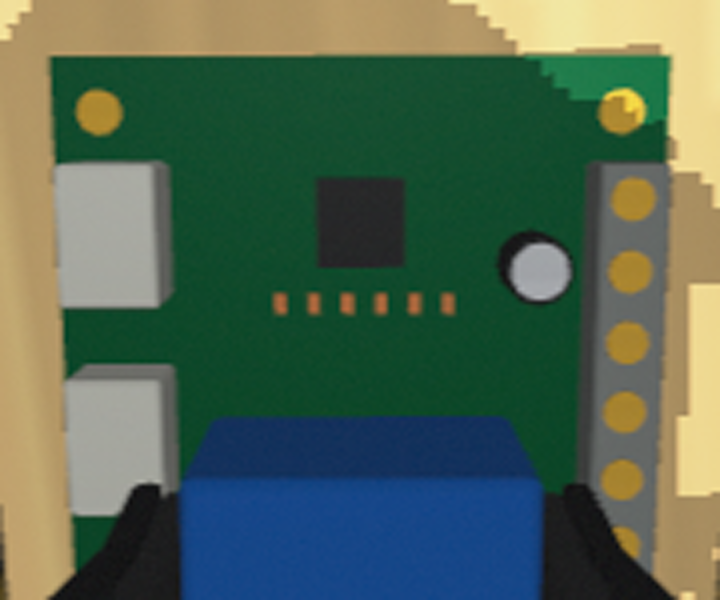

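```bash
cat > pnp.py <<'E'
from h import *
import json
from scipy.optimize import least_squares
def pnp(cn,pts,off,f,o_pos,o_rot,quiet=False):
    c=json.load(open(cn)) if isinstance(cn,str) else cn
    obj=np.array([[-45,70,1.5],[45,70,1.5],[-23,17,37.5],[23,17,37.5],[-23,17,1.5],[23,17,1.5]])/1000
    im=np.array([[off[0]+a/f,off[1]+b/f] for a,b in pts])
    T=Ro.from_euler('xyz',o_rot,degrees=True).as_matrix()
    # params: board pos in world, rotvec rel to yaw
    def res(p):
        R=Ro.from_euler('xyz',[p[3],0,p[4]]).as_matrix()
        return np.concatenate([proj(c,p[:3]+R@X)-q for X,q in zip(obj,im)])
    r=least_squares(res,[*(np.array(o_pos)-[0,0,.03]),0,np.radians(o_rot[2])],x_scale=[.01,.01,.01,.05,.05])
    p=r.x; print(cn,"plate pos",p[:3].round(4),"tilt_x",np.degrees(p[3]).round(2),"yaw",np.degrees(p[4]).round(2),"rms",np.sqrt((r.fun**2).mean()).round(2)); return p
if __name__=="__main__":
    pnp("w5.json",[(32,57),(666,50),(172,492),(527,492),(205,415),(500,415)],(230,110),4,[.5223,.185,.0412],[180,0,-2.4])
    pnp("w6.json",[(52,57),(668,56),(182,478),(542,478),(213,418),(508,418)],(230,110),4,[.5326,.3046,.0373],[180,0,-4.3])
E
python3 pnp.py
```

```text
w5.json plate pos [0.5211 0.1836 0.0131] tilt_x -0.62 yaw -1.98 rms 0.83
w6.json plate pos [0.5326 0.3028 0.0103] tilt_x -4.31 yaw -4.16 rms 0.67
```

Call:
carry_out(translation=[[0, 0.4, 0], [0, 0.8, 0], [0, 1.2, 0], [0, 1.3, 0.05], [0, 1.3, 0.05]], turn=[0, 0, 0, 0, 0], gripper=[0.4, 0.4, 0.4, 0.4, 0.4], squeeze=8)

```text
time_s: 7.48
tool_pos: [0.5321, 0.2933, 0.038]
tool_rot: [-179.7, -0.2, -4.2]
force: [0.2, 6.8, 6.6]
grip_width: 0.0459
```

Call:
carry_out(translation=[[0, 0, -1], [0, 0, -4], [0, 0, -9], [0, 0, -12], [0, 0, -12]], turn=[0, 0, 0, 0, 0], gripper=[0.4, 0.4, 0.4, 0.4, 0.4], squeeze=20)

```text
time_s: 8.1
tool_pos: [0.5324, 0.2894, 0.1577]
tool_rot: [180.0, -0.2, -4.4]
force: [0.7, 0.9, -3.0]
grip_width: 0.0457
```

```bash
python3 snap.py w7 230 110 410 260 4
```

```text
t 8.1 p [0.5324 0.2894 0.1577] r [179.97  -0.18  -4.38] F [ 0.71  0.88 -2.98] M [ 0.01 -0.09  0.04] g 0.0457
```

View pics/w7z.png

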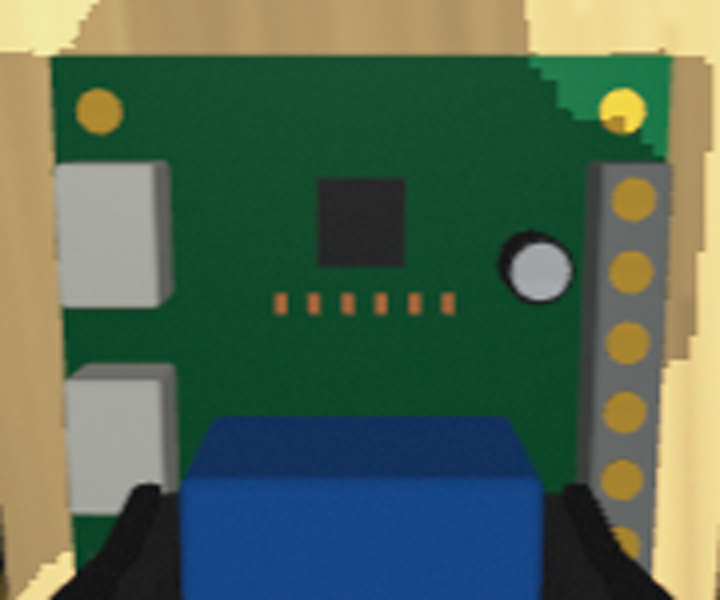

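Call:
carry_out(translation=[[0, 0, 4], [0, 0, 8], [0, 0, 10.5], [0, 0, 11.2], [0, 0, 11.2]], turn=[0, 0, 0, 0, 0], gripper=[0.4, 0.4, 0.4, 0.4, 0.4], squeeze=5)

```text
time_s: 8.78
tool_pos: [0.5305, 0.2896, 0.0429]
tool_rot: [179.9, 0.1, -4.3]
force: [-0.7, -0.0, -1.7]
grip_width: 0.0461
```

Call:
carry_out(translation=[[0, 0, 0.3], [0, 0, 0.45], [0, -0.2, 0.6], [0, -0.4, 0.7], [0, -0.4, 0.7]], turn=[0, 0, 0, 0, 0], gripper=[0.4, 0.4, 0.4, 0.4, 0.4], squeeze=5)

```text
time_s: 9.4
tool_pos: [0.5318, 0.2945, 0.0373]
tool_rot: [-180.0, -0.0, -4.3]
force: [1.0, -0.5, -1.6]
grip_width: 0.0464
```

```bash
python3 snap.py w8 230 110 410 260 4
```

```text
t 9.4 p [0.5318 0.2945 0.0373] r [-1.7999e+02 -3.0000e-02 -4.2800e+00] F [ 1.02 -0.48 -1.63] M [-0.07 -0.09 -0.01] g 0.0464
```

View pics/w8z.png

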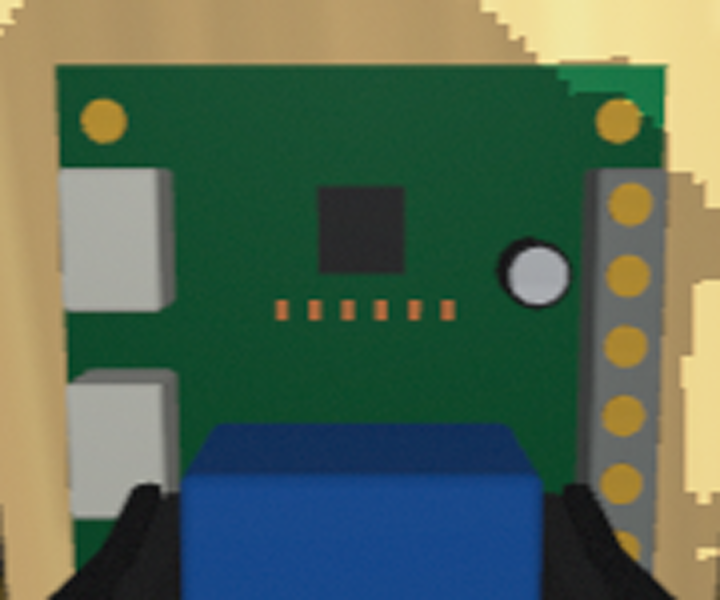

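```bash
python3 - <<'E'
from pnp import *
pnp("w7.json",[(52,57),(670,56),(182,478),(542,478),(213,418),(508,418)],(230,110),4,[.5324,.2894,.1577],[180,0,-4.3])
pnp("w8.json",[(57,67),(666,66),(182,475),(542,475),(215,425),(508,425)],(230,110),4,[.5318,.2945,.0373],[180,0,-4.3])
E
```

```text
w7.json plate pos [0.5325 0.2874 0.1308] tilt_x -4.46 yaw -4.38 rms 0.67
w8.json plate pos [0.5318 0.2914 0.0108] tilt_x -6.75 yaw -4.24 rms 0.64
```

Call:
carry_out(translation=[[0, 0, -4], [0, 0, -9], [0.3, 2.5, -14], [0.9, 7.5, -16], [1.5, 12.5, -16]], turn=[0, 0, 0.02, 0.04, 0.07], gripper=[0.4, 0.4, 0.4, 0.4, 0.4], squeeze=20)

```text
time_s: 10.07
tool_pos: [0.5382, 0.1684, 0.1994]
tool_rot: [-179.9, -0.3, -8.3]
force: [-0.2, -0.5, -2.5]
grip_width: 0.0458
```

```bash
python3 - <<'E'
from h import *
o=st(); move(o,[.5537,-.1656,.19])
E
```

```text
t 10.07 p [0.5382 0.1684 0.1994] r [-179.92   -0.25   -8.26] F [-0.2  -0.5  -2.47] M [-0.03 -0.18 -0.02] g 0.0458
shift cm [ 6.33 32.83  0.92]
```

Call:
carry_out(translation=[[1.1, 5.5, 0], [2.2, 11, 0], [3.3, 16.5, 0], [4.4, 22, 0], [5.3, 27, 0]], turn=[0.02, 0.05, 0.08, 0.1, 0.119], gripper=[0.4, 0.4, 0.4, 0.4, 0.4])

```text
time_s: 10.7
tool_pos: [0.5504, -0.1083, 0.197]
tool_rot: [180.0, -0.0, -15.2]
force: [0.6, 0.6, -3.2]
grip_width: 0.046
```

```bash
python3 - <<'E'
from h import *
o=st(); move(o,[.5537,-.1656,.15])
E
```

```text
t 10.7 p [ 0.5504 -0.1083  0.197 ] r [ 1.7998e+02 -3.0000e-02 -1.5190e+01] F [ 0.6   0.62 -3.2 ] M [-0.03 -0.17  0.01] g 0.046
shift cm [1.82 5.44 4.71]
```

Call:
carry_out(translation=[[0.9, 2.7, 2], [1.8, 5.4, 4], [1.8, 5.4, 5], [1.8, 5.4, 5]], turn=[0, 0, 0, 0], gripper=[0.4, 0.4, 0.4, 0.4])

```text
time_s: 11.2
tool_pos: [0.5532, -0.1616, 0.1457]
tool_rot: [-179.9, 0.2, -15.0]
force: [-0.4, 0.1, -2.0]
grip_width: 0.0461
```

```bash
python3 - <<'E'
from h import *
o=st(); move(o,[.5537,-.1656,.1154])
cv2.imwrite("pics/g4.png",cv2.resize(read_camera("scene")[130:260,230:370,::-1],None,fx=5,fy=4.5,interpolation=cv2.INTER_CUBIC))
E
python3 snap.py w9
```

```text
t 11.2 p [ 0.5532 -0.1616  0.1457] r [-1.7992e+02  1.6000e-01 -1.5040e+01] F [-0.37  0.15 -1.96] M [ 0.01 -0.08  0.01] g 0.0461
shift cm [0.16 0.38 3.02]
t 11.25 p [ 0.554  -0.1613  0.1467] r [-1.7993e+02  5.0000e-02 -1.4990e+01] F [-0.11 -0.39 -1.61] M [-0.   -0.12 -0.08] g 0.0459
```

View pics/g4.png

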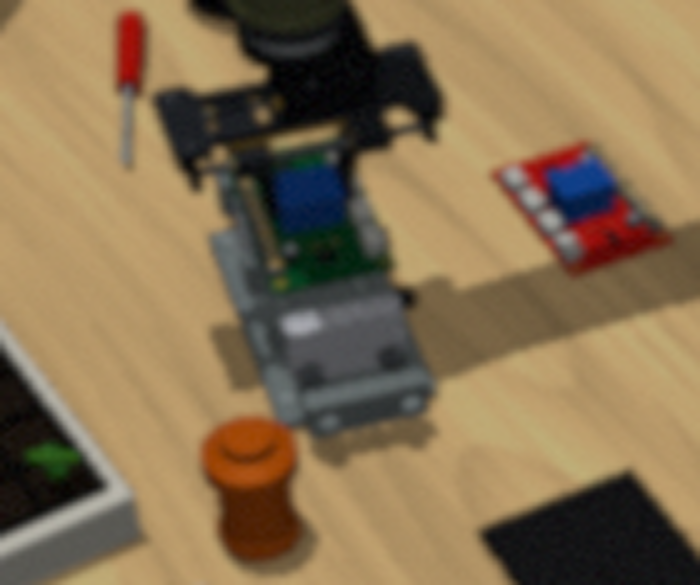

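View pics/w9.png

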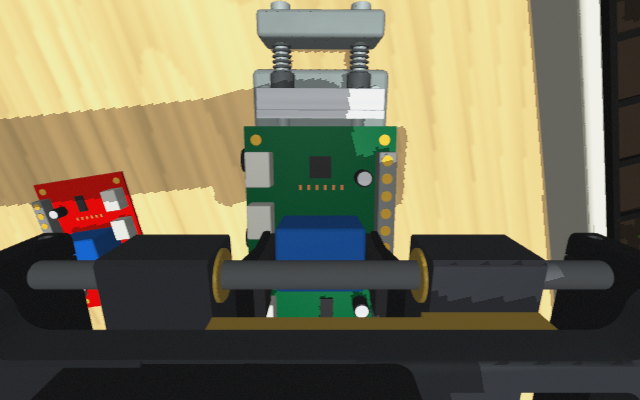

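```bash
python3 -c "
import cv2
a=cv2.imread('pics/w9.png')[70:260,230:410]; cv2.imwrite('pics/w9z.png',cv2.resize(a,None,fx=4,fy=3.15,interpolation=cv2.INTER_CUBIC))"
```

```text
(no output)
```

View pics/w9z.png

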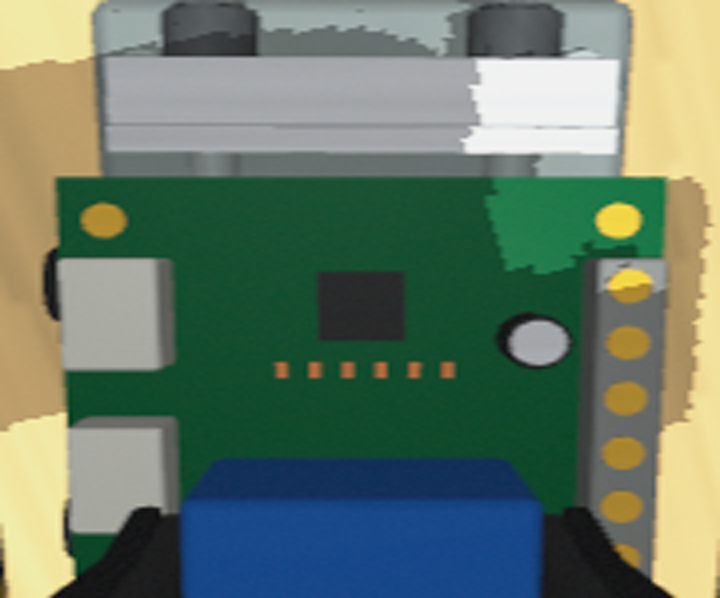

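```bash
python3 - <<'E'
from pnp import *
c=json.load(open("w9.json")); i=lambda a,b:(230+a/4,70+b/3.15)
y=np.radians(-15.1); ex=np.array([np.cos(y),np.sin(y)]); ey=np.array([-np.sin(y),np.cos(y)]); p0=np.array([.5554,-.1592])
def V(P): d=P[:2]-p0; return np.round([d@ex*1000,d@ey*1000],1)
for q in [(105,57),(619,57),(105,125),(619,125)]: print(q,V(atz(c,*i(*q),.0895)))
pts=[(57,178),(665,178),(182,502),(542,502),(215,460),(508,460)]
p=pnp("w9.json",[(a,b*4/3.15) for a,b in pts],(230,70),4,[.554,-.1613,.1467],[180,0,-15])
print("plate in V",V(p[:2]), "yaw diff",np.degrees(p[4])+15.1)
E
```

```text
(105, 57) [-42.3  88.2]
(619, 57) [40.8 88.3]
(105, 125) [-43.   74.8]
(619, 125) [41.6 75. ]
w9.json plate pos [ 0.5534 -0.1644  0.1196] tilt_x -6.03 yaw -14.94 rms 0.6
plate in V [-0.6 -5.5] yaw diff 0.16158387004019836
```

Call:
carry_out(translation=[[0.05, 0, 1.2], [0.05, 0, 2.2], [0.05, 0, 2.8], [0.05, 0, 3.0], [0.05, 0, 3.0]], turn=[0, 0, 0, 0, 0], gripper=[0.4, 0.4, 0.4, 0.4, 0.4], squeeze=20)

```text
time_s: 11.92
tool_pos: [0.5544, -0.1634, 0.117]
tool_rot: [180.0, 0.0, -15.1]
force: [-1.4, 0.5, -3.0]
grip_width: 0.0456
```

```bash
python3 - <<'E'
import cv2
from h import *
st()
cv2.imwrite("pics/g5.png",cv2.resize(read_camera("scene")[130:260,230:370,::-1],None,fx=5,fy=4.5,interpolation=cv2.INTER_CUBIC))
E
python3 snap.py w10 230 70 410 260 3
```

```text
t 11.93 p [ 0.5544 -0.1634  0.117 ] r [180.     0.   -15.13] F [-1.38  0.5  -2.95] M [-0.01 -0.04  0.02] g 0.0456
t 11.97 p [ 0.5545 -0.1634  0.1172] r [ 1.7999e+02 -2.0000e-02 -1.5130e+01] F [ 0.3   0.35 -3.1 ] M [-0.01 -0.09  0.06] g 0.0459
```

View pics/w10z.png

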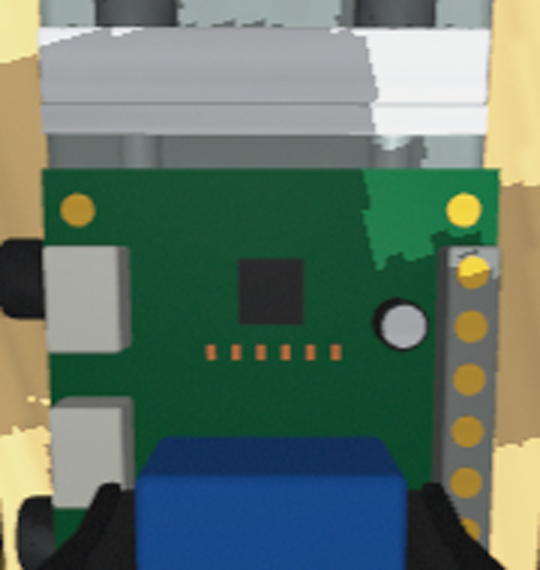

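View pics/g5.png

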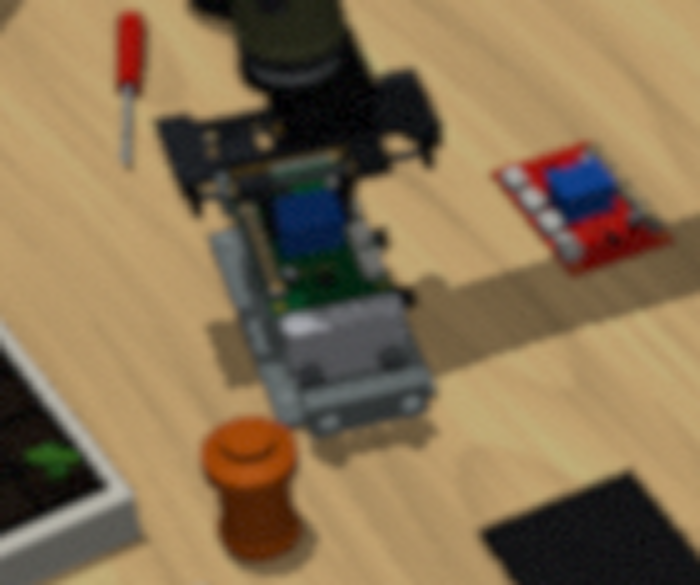

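```bash
python3 - <<'E'
from pnp import *
c=json.load(open("w10.json"));y=np.radians(-15.1); ex=np.array([np.cos(y),np.sin(y)]); ey=np.array([-np.sin(y),np.cos(y)]); p0=np.array([.5554,-.1592])
def V(P): d=P[:2]-p0; return np.round([d@ex*1000,d@ey*1000],1)
p=pnp("w10.json",[(42,170),(499,168),(137,475),(405,475),(165,438),(380,438)],(230,70),3,[.554,-.1613,.117],[180,0,-15])
print(V(p[:2]), "tip", V(p[:2])[1]+70*np.cos(p[3]), p[2]+.07*np.sin(p[3]))
for b in (101,134): print([ (z,V(atz(c,230+265/3,70+b/3,z))[1]) for z in (.0895,.0855,.0745,.0705)])
E
```

```text
w10.json plate pos [ 0.5541 -0.1664  0.0899] tilt_x -6.48 yaw -14.94 rms 0.91
[ 0.6 -7.3] tip 62.2529996513514 0.08199793065471445
[(0.0895, np.float64(75.4)), (0.0855, np.float64(75.6)), (0.0745, np.float64(76.1)), (0.0705, np.float64(76.3))]
[(0.0895, np.float64(69.4)), (0.0855, np.float64(69.5)), (0.0745, np.float64(69.6)), (0.0705, np.float64(69.7))]
```

Call:
carry_out(translation=[[0, -0.3, 0.1], [0, -0.6, 0.1], [0, -0.9, 0.1], [0, -1.1, 0.1], [0, -1.1, 0.1]], turn=[0, 0, 0, 0, 0], gripper=[0.4, 0.4, 0.4, 0.4, 0.4], squeeze=25)

```text
time_s: 12.65
tool_pos: [0.5569, -0.1535, 0.1158]
tool_rot: [179.9, 0.0, -15.1]
force: [-0.3, -2.3, -3.7]
grip_width: 0.0461
```

```bash
cat >> h.py <<'E'
def vs():
    o=st(); y=np.radians(-15.1); ey=np.array([-np.sin(y),np.cos(y)]); ex=np.array([np.cos(y),np.sin(y)]); d=o["tool_pos"][:2]-[.5554,-.1592]
    print("TCP in V",np.round([d@ex*1000,d@ey*1000,o["tool_pos"][2]*1000],1),"push F",np.round(-o["force"][:2]@ey,2),"Fx",np.round(o["force"][:2]@ex,2),"Fz",o["force"][2].round(2)); return o
E
python3 -c "
from h import *
vs()"
```

```text
t 12.65 p [ 0.5569 -0.1535  0.1158] r [ 1.7993e+02  2.0000e-02 -1.5150e+01] F [-0.3  -2.35 -3.69] M [-0.74  0.08  0.02] g 0.0461
TCP in V [-1.000e-01  5.800e+00  1.158e+02] push F 2.35 Fx 0.32 Fz -3.69
```

Call:
carry_out(translation=[[0, -0.2, 0.05], [0, -0.4, 0.05], [0, -0.5, 0.05], [0, -0.5, 0.05]], turn=[0, 0, 0, 0], gripper=[0.4, 0.4, 0.4, 0.4], squeeze=25)

```text
time_s: 13.15
tool_pos: [0.5581, -0.1489, 0.1153]
tool_rot: [179.9, 0.0, -15.2]
force: [-1.2, -5.6, -4.9]
grip_width: 0.0459
```

```bash
python3 -c "
from h import *
vs()"; python3 snap.py w11 230 40 410 240 3
```

```text
t 13.15 p [ 0.5581 -0.1489  0.1153] r [ 1.7991e+02  3.0000e-02 -1.5160e+01] F [-1.22 -5.62 -4.95] M [-1.4   0.22 -0.07] g 0.0459
TCP in V [-1.000e-01  1.060e+01  1.153e+02] push F 5.74 Fx 0.29 Fz -4.95
t 13.15 p [ 0.5581 -0.1489  0.1153] r [ 1.7991e+02  3.0000e-02 -1.5160e+01] F [-1.22 -5.62 -4.95] M [-1.4   0.22 -0.07] g 0.0459
```

View pics/w11z.png

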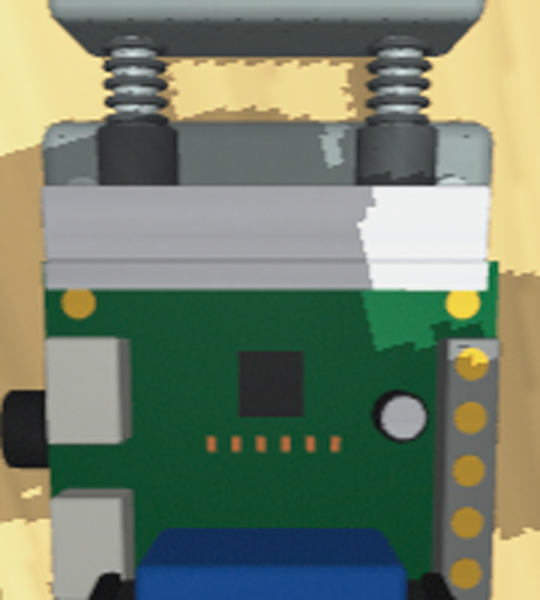

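Call:
carry_out(translation=[[0, -0.15, 0.05], [0, -0.3, 0.1], [0, -0.45, 0.1], [0, -0.6, 0.1], [0, -0.6, 0.1]], turn=[0, 0, 0, 0, 0], gripper=[0.4, 0.4, 0.4, 0.4, 0.4], squeeze=30)

```text
time_s: 13.82
tool_pos: [0.5592, -0.145, 0.1151]
tool_rot: [179.8, 0.0, -15.2]
force: [-3.3, -7.4, -0.2]
grip_width: 0.0458
```

```bash
python3 -c "
from h import *
vs()"
```

```text
t 13.82 p [ 0.5592 -0.145   0.1151] r [ 1.7976e+02  3.0000e-02 -1.5220e+01] F [-3.32 -7.41 -0.15] M [-1.89  0.84  0.17] g 0.0458
TCP in V [-1.000e-01  1.470e+01  1.151e+02] push F 8.01 Fx -1.27 Fz -0.15
```

Call:
carry_out(translation=[[0, -0.15, 0], [0, -0.3, 0], [0, -0.4, 0], [0, -0.4, 0]], turn=[0, 0, 0, 0], gripper=[0.4, 0.4, 0.4, 0.4], squeeze=30)

```text
time_s: 14.32
tool_pos: [0.5598, -0.1425, 0.1152]
tool_rot: [179.7, 0.0, -15.3]
force: [-3.5, -10.0, -0.0]
grip_width: 0.0461
```

```bash
python3 -c "
from h import *
vs()"; python3 snap.py w12 230 60 410 240 4
```

```text
t 14.32 p [ 0.5598 -0.1425  0.1152] r [ 1.7966e+02  4.0000e-02 -1.5260e+01] F [ -3.52 -10.05  -0.04] M [-2.31  1.09  0.12] g 0.0461
TCP in V [-1.000e-01  1.730e+01  1.152e+02] push F 10.62 Fx -0.78 Fz -0.04
t 14.32 p [ 0.5598 -0.1425  0.1152] r [ 1.7966e+02  4.0000e-02 -1.5260e+01] F [ -3.52 -10.05  -0.04] M [-2.31  1.09  0.12] g 0.0461
```

View pics/w12z.png

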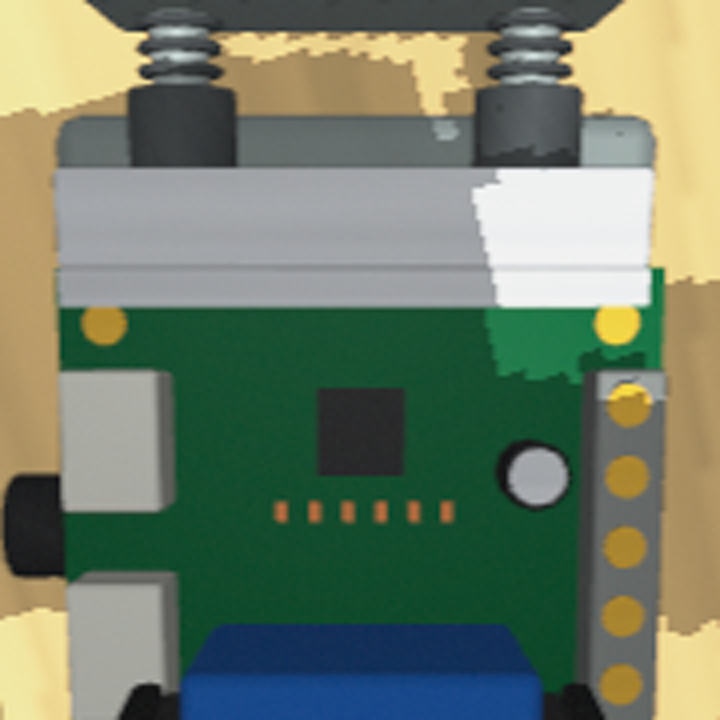

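Call:
carry_out(translation=[[0, -0.15, 0], [0, -0.3, 0], [0, -0.4, 0], [0, -0.4, 0]], turn=[0, 0, 0, 0], gripper=[0.4, 0.4, 0.4, 0.4], squeeze=30)

```text
time_s: 14.88
tool_pos: [0.5605, -0.14, 0.1154]
tool_rot: [179.6, 0.0, -15.3]
force: [-6.3, -11.2, 2.7]
grip_width: 0.0459
```

```bash
python3 -c "
from h import *
vs()"; python3 snap.py w13 230 60 410 240 4;python3 - <<'E'
from h import *
cv2.imwrite("pics/g6.png",cv2.resize(read_camera("scene")[130:260,230:370,::-1],None,fx=5,fy=4.5,interpolation=cv2.INTER_CUBIC))
E
```

```text
t 14.88 p [ 0.5605 -0.14    0.1154] r [ 1.7955e+02  5.0000e-02 -1.5300e+01] F [ -6.31 -11.19   2.72] M [-2.84  1.33  0.18] g 0.0459
TCP in V [-1.000e-01  1.990e+01  1.154e+02] push F 12.45 Fx -3.18 Fz 2.72
t 14.88 p [ 0.5605 -0.14    0.1154] r [ 1.7955e+02  5.0000e-02 -1.5300e+01] F [ -6.31 -11.19   2.72] M [-2.84  1.33  0.18] g 0.0459
```

View pics/w13z.png

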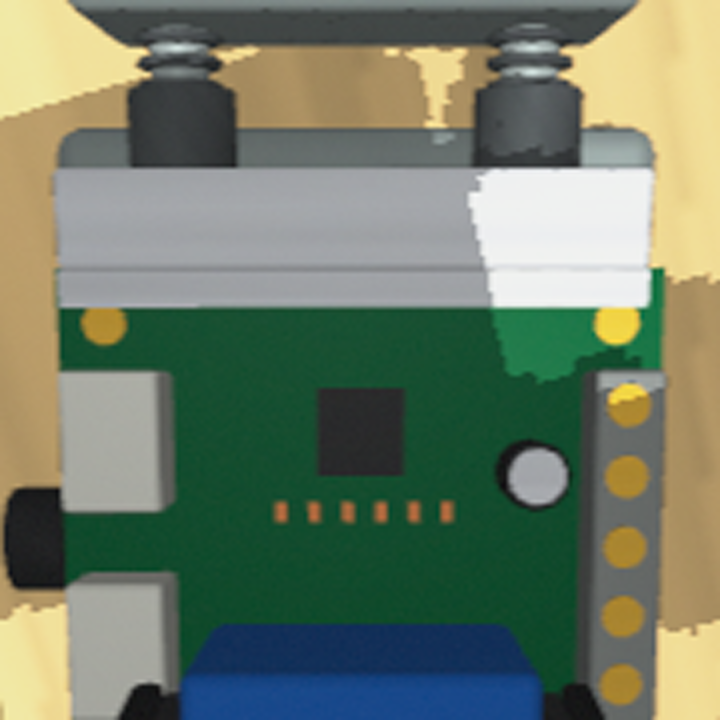

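View pics/g6.png

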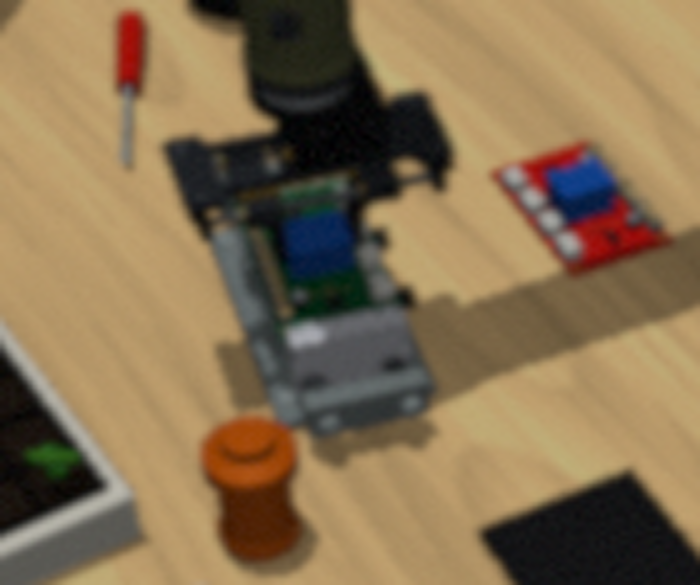

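Call:
carry_out(translation=[[0, -0.1, 0], [0, -0.2, 0], [0, -0.2, 0]], turn=[0, 0, 0], gripper=[0.4, 0.4, 0.4], squeeze=30)

```text
time_s: 15.35
tool_pos: [0.5608, -0.1387, 0.1154]
tool_rot: [179.5, 0.1, -15.3]
force: [-6.3, -13.0, 3.2]
grip_width: 0.0457
```

```bash
python3 -c "
from h import *
vs()"
```

```text
t 15.35 p [ 0.5608 -0.1387  0.1154] r [ 1.795e+02  5.000e-02 -1.532e+01] F [ -6.31 -13.01   3.17] M [-3.04  1.42  0.22] g 0.0457
TCP in V [-1.000e-01  2.120e+01  1.154e+02] push F 14.2 Fx -2.7 Fz 3.17
```

Call:
carry_out(translation=[[0, 0.07, 0.1], [0, 0.13, 0.2], [0, 0.18, 0.3], [0, 0.18, 0.3]], turn=[0, 0, 0, 0], gripper=[0.4, 0.4, 0.4, 0.4], squeeze=20)

```text
time_s: 15.85
tool_pos: [0.561, -0.14, 0.1133]
tool_rot: [179.6, -0.0, -15.3]
force: [-5.9, -11.7, 6.6]
grip_width: 0.0459
```

```bash
python3 -c "
from h import *
vs()";  python3 snap.py w14 230 60 410 240 4
```

```text
t 15.85 p [ 0.561  -0.14    0.1133] r [ 1.7956e+02 -2.0000e-02 -1.5340e+01] F [ -5.95 -11.71   6.65] M [-2.51  1.59  0.15] g 0.0459
TCP in V [  0.4  20.  113.3] push F 12.85 Fx -2.69 Fz 6.65
t 15.85 p [ 0.561  -0.14    0.1133] r [ 1.7956e+02 -2.0000e-02 -1.5340e+01] F [ -5.95 -11.71   6.65] M [-2.51  1.59  0.15] g 0.0459
```

View pics/w14z.png

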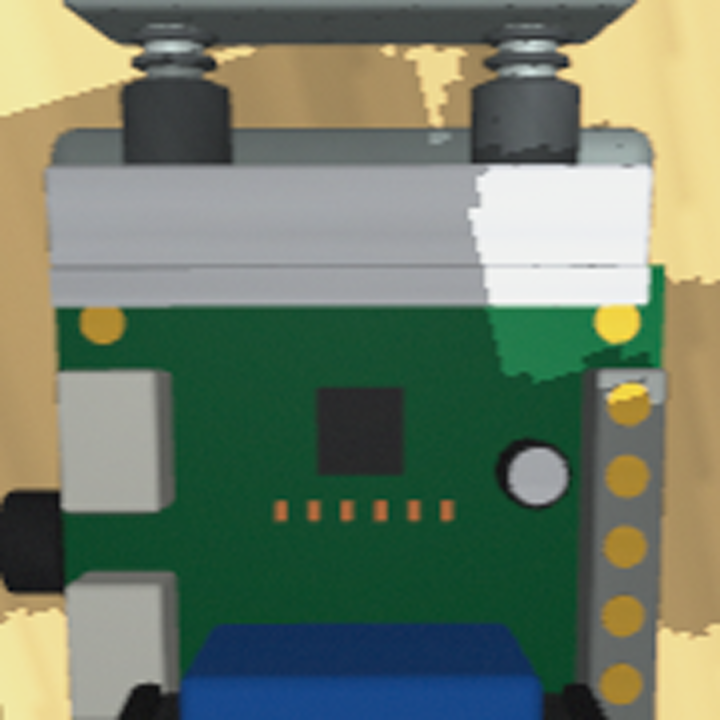

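Call:
carry_out(translation=[[0, 0, 0], [0, 0, 0]], turn=[0, 0], gripper=[0.4, 0.4], squeeze=14)

```text
time_s: 16.15
tool_pos: [0.561, -0.14, 0.1133]
tool_rot: [179.6, -0.0, -15.3]
force: [-7.4, -12.3, 6.4]
grip_width: 0.046
```

```bash
python3 -c "
from h import *
vs()";  python3 snap.py w15 230 60 410 240 4
```

```text
t 16.15 p [ 0.561  -0.14    0.1133] r [ 1.7956e+02 -2.0000e-02 -1.5340e+01] F [ -7.41 -12.34   6.44] M [-2.57  1.51  0.17] g 0.046
TCP in V [  0.4  20.  113.3] push F 13.84 Fx -3.94 Fz 6.44
t 16.15 p [ 0.561  -0.14    0.1133] r [ 1.7956e+02 -2.0000e-02 -1.5340e+01] F [ -7.41 -12.34   6.44] M [-2.57  1.51  0.17] g 0.046
```

View pics/w15z.png

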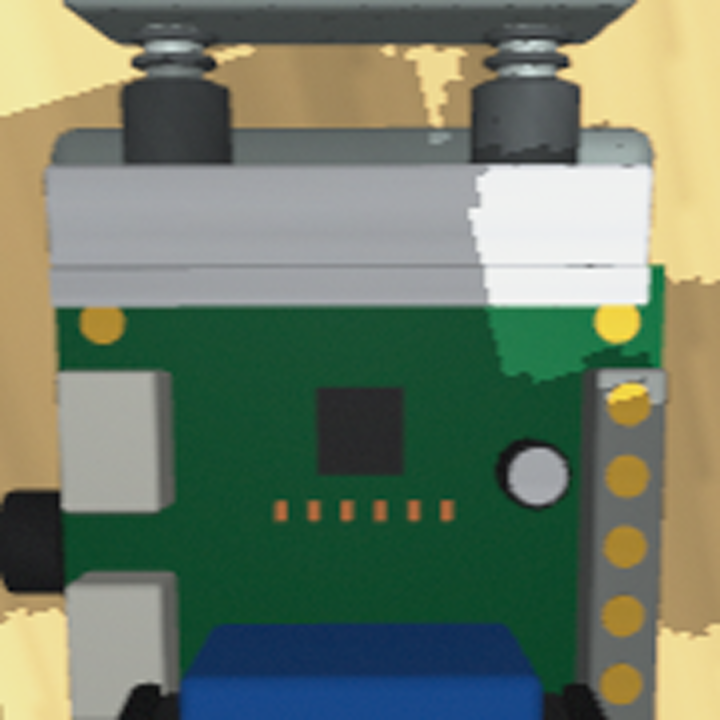

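Call:
carry_out(translation=[[0, 0, 0], [0, 0, 0]], turn=[0, 0], gripper=[0.4, 0.4], squeeze=10)

```text
time_s: 16.45
tool_pos: [0.561, -0.1401, 0.1131]
tool_rot: [179.6, -0.0, -15.3]
force: [-6.1, -12.5, 5.0]
grip_width: 0.0463
```

```bash
python3 -c "
from h import *
vs()";  python3 snap.py w16 230 60 410 240 4
```

```text
t 16.45 p [ 0.561  -0.1401  0.1131] r [ 1.7956e+02 -2.0000e-02 -1.5340e+01] F [ -6.14 -12.5    4.98] M [-2.67  1.43  0.12] g 0.0463
TCP in V [  0.5  19.9 113.1] push F 13.67 Fx -2.67 Fz 4.98
t 16.45 p [ 0.561  -0.1401  0.1131] r [ 1.7956e+02 -2.0000e-02 -1.5340e+01] F [ -6.14 -12.5    4.98] M [-2.67  1.43  0.12] g 0.0463
```

View pics/w16z.png

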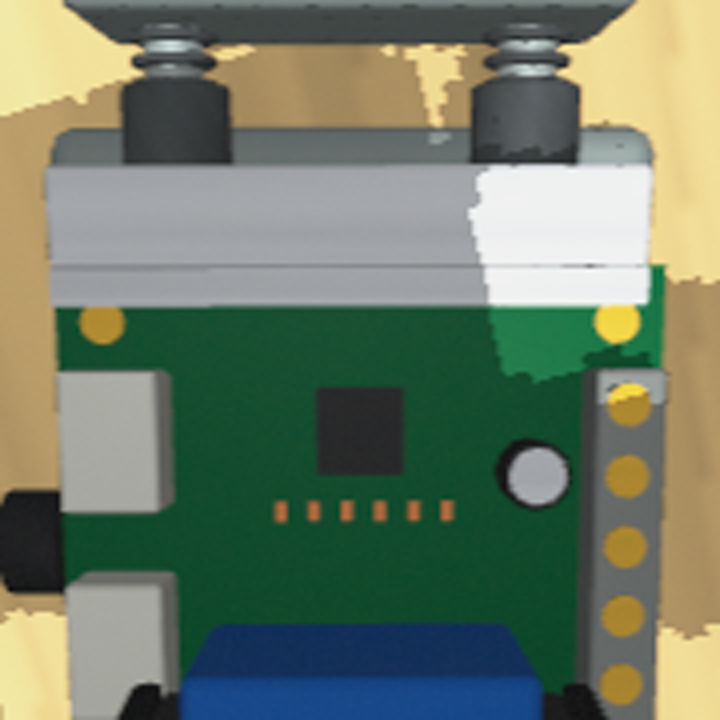

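Call:
carry_out(translation=[[0, 0.03, 0.1], [0, 0.07, 0.2], [0, 0.1, 0.3], [0, 0.1, 0.3]], turn=[0, 0, 0, 0], gripper=[0.4, 0.4, 0.4, 0.4], squeeze=10)

```text
time_s: 17.0
tool_pos: [0.5608, -0.1406, 0.1098]
tool_rot: [179.6, -0.0, -15.3]
force: [-4.9, -12.5, 3.0]
grip_width: 0.0456
```

```bash
python3 -c "
from h import *
vs()";  python3 snap.py w17 230 60 410 240 4
```

```text
t 17.0 p [ 0.5608 -0.1406  0.1098] r [ 1.796e+02 -1.000e-02 -1.534e+01] F [ -4.91 -12.46   2.95] M [-2.56  1.28  0.16] g 0.0456
TCP in V [  0.4  19.4 109.8] push F 13.31 Fx -1.49 Fz 2.95
t 17.0 p [ 0.5608 -0.1406  0.1098] r [ 1.796e+02 -1.000e-02 -1.534e+01] F [ -4.91 -12.46   2.95] M [-2.56  1.28  0.16] g 0.0456
```

View pics/w17z.png

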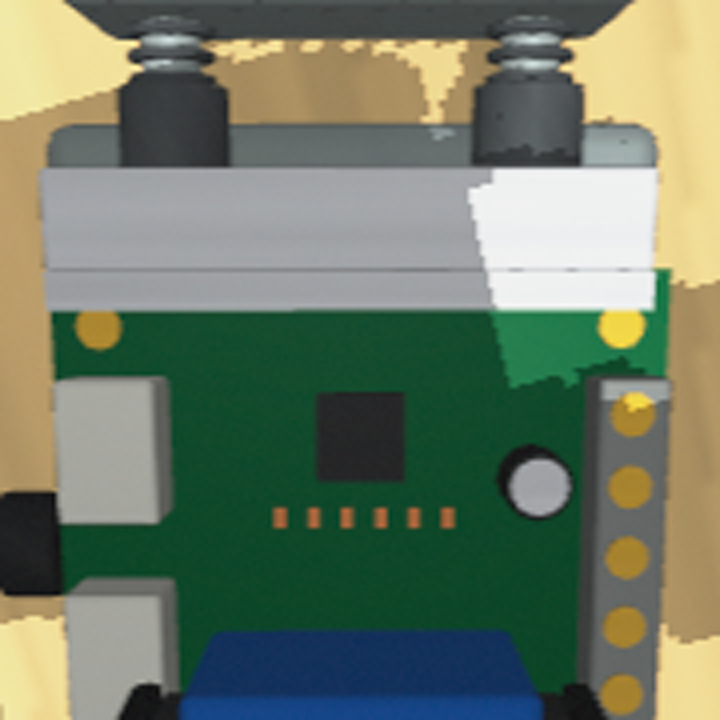

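```bash
cat > p2.py <<'E'
from pnp import *
import sys
y=np.radians(-15.1); ex=np.array([np.cos(y),np.sin(y)]); ey=np.array([-np.sin(y),np.cos(y)]); p0=np.array([.5554,-.1592])
def V(P): d=P[:2]-p0; return np.round([d@ex*1000,d@ey*1000],1)
def go(n,pts,off=(230,60),f=4):
    p=pnp(n+".json",pts,off,f,[.5608,-.14,.113],[180,0,-15.3]); v=V(p[:2]); t=p[3]
    print("V",v,"left tip y",round(v[1]+70*np.cos(t),1),"z",round(1000*p[2]+70*np.sin(t),1),"right tip y",round(v[1]-70*np.cos(t),1),"z",round(1000*p[2]-70*np.sin(t),1))
if __name__=="__main__":
    go("w13",[(57,268),(663,268),(182,675),(542,675),(213,626),(510,626)])
    go("w16",[(55,267),(663,266),(182,675),(542,675),(213,625),(510,625)])
    go("w17",[(49,271),(669,270),(182,697),(542,697),(211,632),(510,632)])
E
python3 p2.py
```

```text
w13.json plate pos [ 0.5598 -0.1434  0.0891] tilt_x -7.59 yaw -15.19 rms 0.59
V [ 0.1 16.4] left tip y 85.8 z 79.9 right tip y -53.0 z 98.4
w16.json plate pos [ 0.5604 -0.1433  0.087 ] tilt_x -7.32 yaw -15.16 rms 0.6
V [ 0.7 16.6] left tip y 86.0 z 78.0 right tip y -52.8 z 95.9
w17.json plate pos [ 0.5599 -0.1445  0.0841] tilt_x -4.59 yaw -15.17 rms 0.66
V [ 0.6 15.4] left tip y 85.2 z 78.5 right tip y -54.4 z 89.7
```

Call:
carry_out(translation=[[0, -0.06, 0], [0, -0.06, 0.1], [0, -0.04, 0.2], [0, -0.02, 0.3], [0, -0.02, 0.3]], turn=[0, 0, 0, 0, 0], gripper=[0.4, 0.4, 0.4, 0.4, 0.4], squeeze=10)

```text
time_s: 17.68
tool_pos: [0.5609, -0.1403, 0.1068]
tool_rot: [179.6, -0.0, -15.3]
force: [-6.2, -11.8, 2.5]
grip_width: 0.0459
```

```bash
python3 -c "
from h import *
vs()";  python3 snap.py w18 230 60 410 240 4
```

```text
t 17.68 p [ 0.5609 -0.1403  0.1068] r [ 1.7961e+02 -1.0000e-02 -1.5330e+01] F [ -6.25 -11.81   2.49] M [-2.5   1.2   0.11] g 0.0459
TCP in V [  0.4  19.6 106.8] push F 13.03 Fx -2.96 Fz 2.49
t 17.68 p [ 0.5609 -0.1403  0.1068] r [ 1.7961e+02 -1.0000e-02 -1.5330e+01] F [ -6.25 -11.81   2.49] M [-2.5   1.2   0.11] g 0.0459
```

View pics/w18z.png

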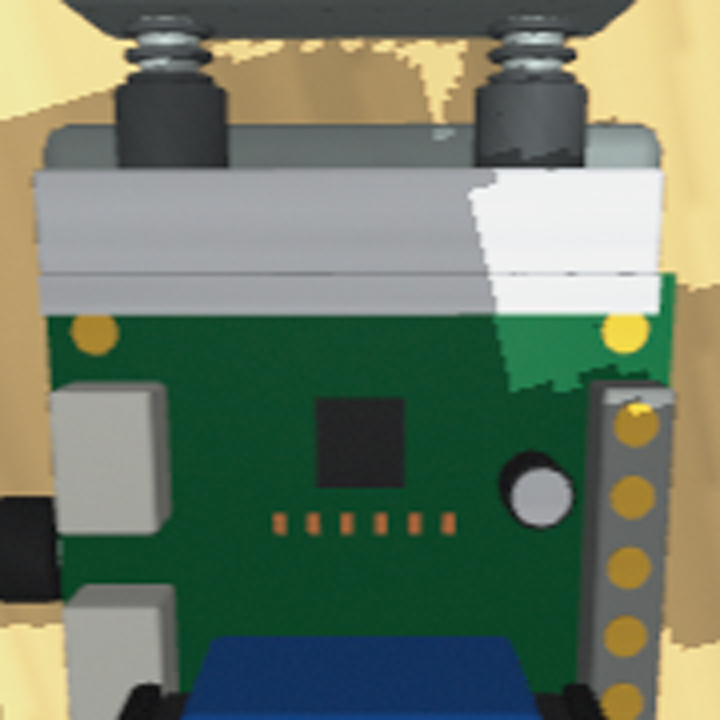

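```bash
python3 -c "
import cv2
a=cv2.imread('pics/w18.png')[200:255,260:380]; cv2.imwrite('pics/w18y.png',cv2.resize(a,None,fx=6,fy=6,interpolation=cv2.INTER_CUBIC))
from h import *
cv2.imwrite('pics/g7.png',cv2.resize(read_camera('scene')[130:260,230:370,::-1],None,fx=5,fy=4.5,interpolation=cv2.INTER_CUBIC))"
```

```text
(no output)
```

View pics/w18y.png

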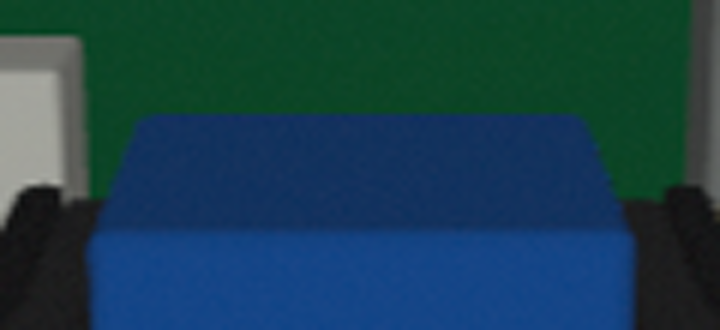

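View pics/g7.png

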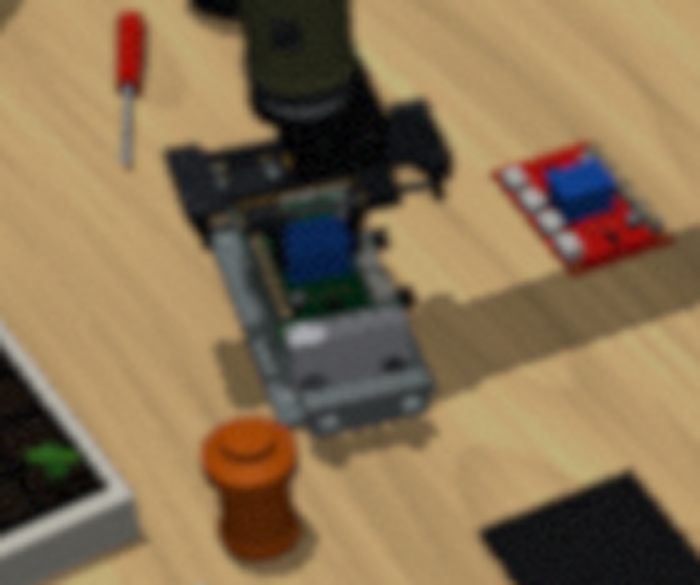

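```bash
python3 - <<'E'
from p2 import *
go("w18",[(44,275),(675,274),(180,715),(543,715),(213,638),(508,638)])
E
```

```text
w18.json plate pos [ 0.5598 -0.1448  0.0814] tilt_x -2.42 yaw -15.21 rms 0.7
V [ 0.5 15.1] left tip y 85.0 z 78.4 right tip y -54.8 z 84.3
```

Call:
carry_out(translation=[[0, 0, 0.1], [0, 0.04, 0.2], [0, 0.05, 0.25], [0, 0.05, 0.25]], turn=[0, 0, 0, 0], gripper=[0.4, 0.4, 0.4, 0.4], squeeze=10)

```text
time_s: 18.27
tool_pos: [0.5609, -0.1405, 0.1042]
tool_rot: [179.6, -0.0, -15.3]
force: [-6.3, -11.4, 2.6]
grip_width: 0.0456
```

```bash
python3 -c "
from h import *
vs()";  python3 snap.py w19 230 60 410 250 4
```

```text
t 18.27 p [ 0.5609 -0.1405  0.1042] r [ 1.7963e+02 -1.0000e-02 -1.5320e+01] F [ -6.28 -11.37   2.62] M [-2.41  1.1   0.12] g 0.0456
TCP in V [  0.4  19.4 104.2] push F 12.61 Fx -3.1 Fz 2.62
t 18.27 p [ 0.5609 -0.1405  0.1042] r [ 1.7963e+02 -1.0000e-02 -1.5320e+01] F [ -6.28 -11.37   2.62] M [-2.41  1.1   0.12] g 0.0456
```

View pics/w19z.png

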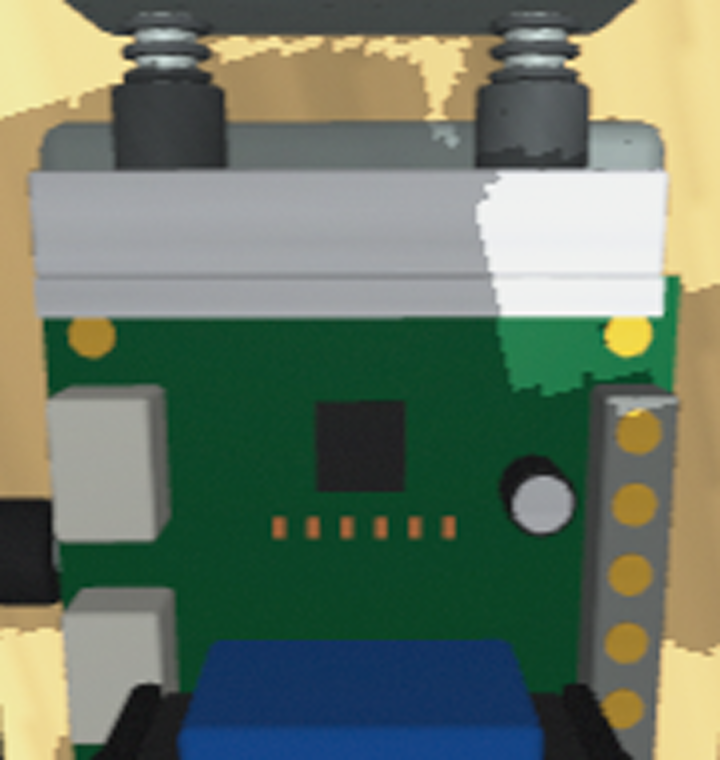

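```bash
python3 - <<'E'
from p2 import *
go("w19",[(40,279),(680,277),(179,730),(543,730),(211,642),(509,642)])
E
```

```text
w19.json plate pos [ 0.5596 -0.1453  0.0792] tilt_x -0.51 yaw -15.22 rms 0.64
V [ 0.5 14.5] left tip y 84.5 z 78.6 right tip y -55.5 z 79.9
```

Call:
carry_out(translation=[[0, 0.2, 0], [0, 0.35, 0], [0, 0.5, -0.03], [0, 0.6, -0.05], [0, 0.6, -0.05]], turn=[0, 0, 0, 0, 0], gripper=[0.4, 0.4, 0.4, 0.4, 0.4], squeeze=10)

```text
time_s: 18.95
tool_pos: [0.5599, -0.1441, 0.1044]
tool_rot: [179.8, -0.0, -15.3]
force: [-2.5, -7.4, -0.9]
grip_width: 0.0458
```

```bash
python3 -c "
from h import *
vs()";  python3 snap.py w20 230 60 410 250 4
```

```text
t 18.95 p [ 0.5599 -0.1441  0.1044] r [ 1.798e+02 -3.000e-02 -1.525e+01] F [-2.54 -7.4  -0.95] M [-1.73  0.65 -0.05] g 0.0458
TCP in V [  0.4  15.8 104.4] push F 7.81 Fx -0.53 Fz -0.95
t 18.95 p [ 0.5599 -0.1441  0.1044] r [ 1.798e+02 -3.000e-02 -1.525e+01] F [-2.54 -7.4  -0.95] M [-1.73  0.65 -0.05] g 0.0458
```

View pics/w20z.png

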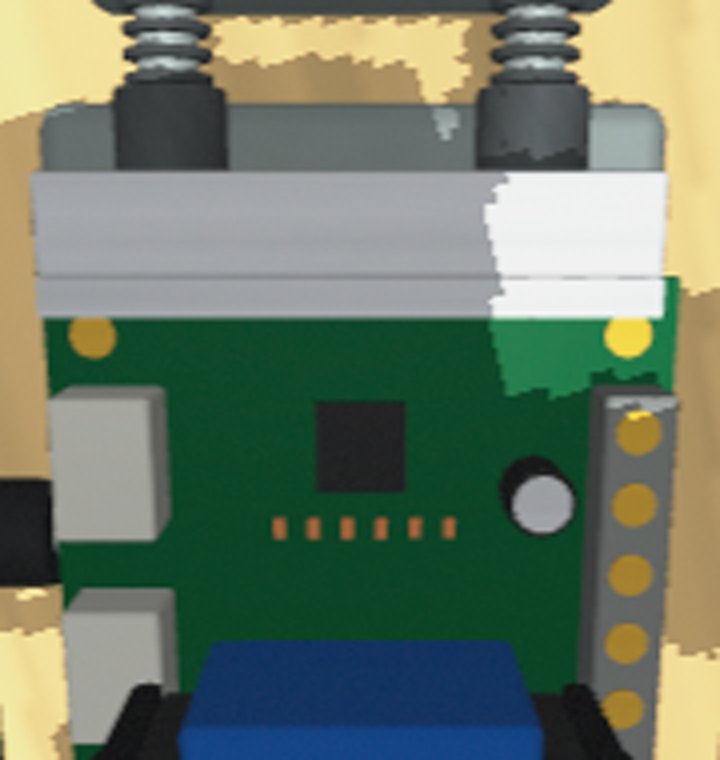

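Call:
carry_out(translation=[[0, 0.15, 0], [0, 0.3, 0], [0, 0.4, 0], [0, 0.5, 0], [0, 0.5, 0]], turn=[0, 0, 0, 0, 0], gripper=[0.4, 0.4, 0.4, 0.4, 0.4], squeeze=10)

```text
time_s: 19.62
tool_pos: [0.5594, -0.1458, 0.1043]
tool_rot: [-180.0, -0.0, -15.1]
force: [-3.3, -2.6, 5.2]
grip_width: 0.0462
```

```bash
python3 -c "
from h import *
vs()";  python3 snap.py w21 230 60 410 250 4
```

```text
t 19.62 p [ 0.5594 -0.1458  0.1043] r [-1.7999e+02 -5.0000e-02 -1.5120e+01] F [-3.27 -2.62  5.22] M [-0.59  0.65 -0.18] g 0.0462
TCP in V [  0.4  14.  104.3] push F 3.38 Fx -2.48 Fz 5.22
t 19.62 p [ 0.5594 -0.1458  0.1043] r [-1.7999e+02 -5.0000e-02 -1.5120e+01] F [-3.27 -2.62  5.22] M [-0.59  0.65 -0.18] g 0.0462
```

View pics/w21z.png

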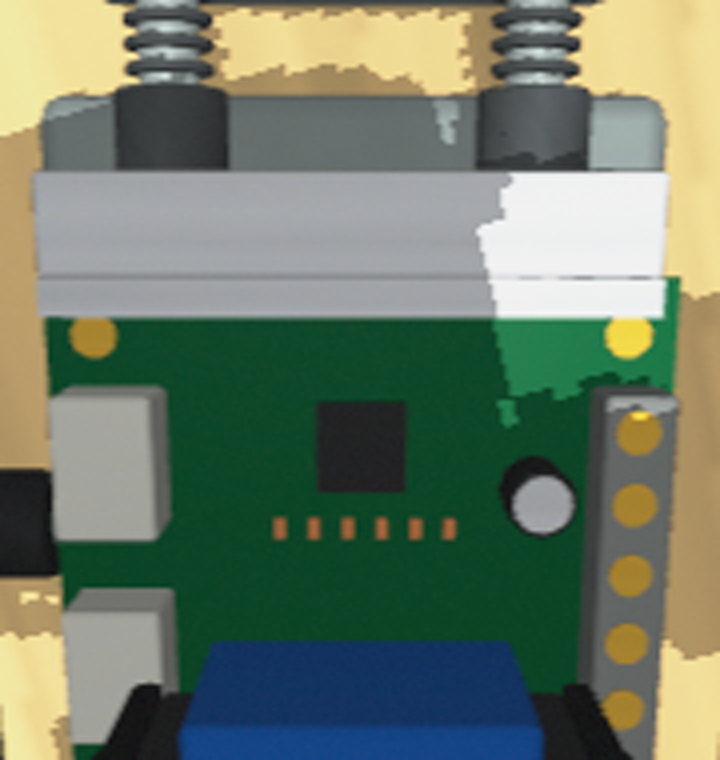

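Call:
carry_out(translation=[[0, 0.1, -0.05], [0, 0.2, -0.1], [0, 0.3, -0.15], [0, 0.3, -0.15]], turn=[0, 0, 0, 0], gripper=[0.4, 0.4, 0.4, 0.4], squeeze=10)

```text
time_s: 20.18
tool_pos: [0.5587, -0.148, 0.1047]
tool_rot: [-179.9, -0.0, -15.1]
force: [2.4, -0.3, -3.2]
grip_width: 0.0455
```

```bash
python3 -c "
from h import *
vs()";  python3 snap.py w22 230 60 410 250 4
```

```text
t 20.18 p [ 0.5587 -0.148   0.1047] r [-1.7992e+02 -4.0000e-02 -1.5080e+01] F [ 2.36 -0.32 -3.16] M [-0.07 -0.52 -0.12] g 0.0455
TCP in V [  0.3  11.6 104.7] push F -0.31 Fx 2.37 Fz -3.16
t 20.18 p [ 0.5587 -0.148   0.1047] r [-1.7992e+02 -4.0000e-02 -1.5080e+01] F [ 2.36 -0.32 -3.16] M [-0.07 -0.52 -0.12] g 0.0455
```

View pics/w22z.png

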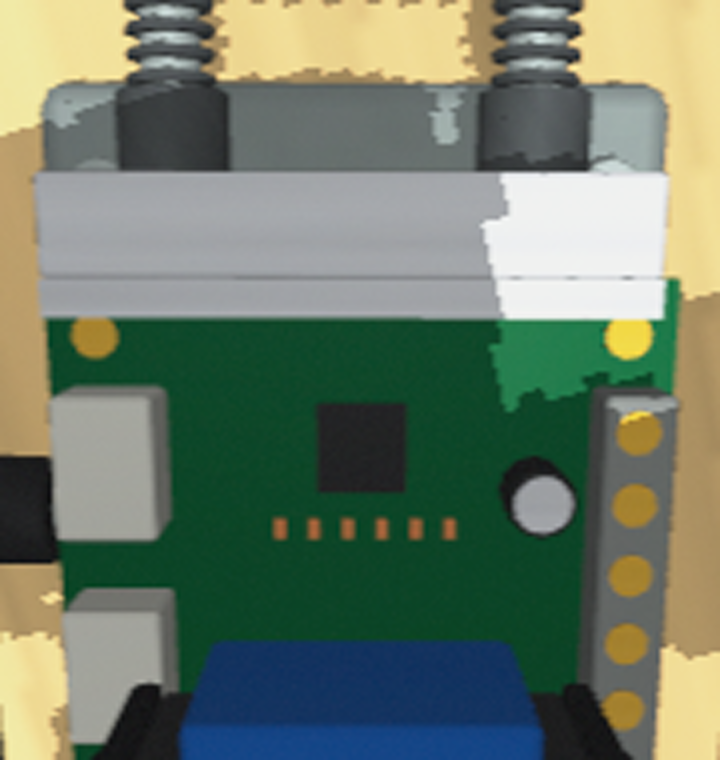

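```bash
python3 - <<'E'
from p2 import *
go("w22",[(44,281),(680,279),(180,730),(543,730),(211,643),(509,643)])
cv2.imwrite('pics/g8.png',cv2.resize(read_camera('scene')[130:260,230:370,::-1],None,fx=5,fy=4.5,interpolation=cv2.INTER_CUBIC))
E
```

```text
w22.json plate pos [ 0.5576 -0.153   0.0793] tilt_x -0.3 yaw -15.08 rms 0.64
V [0.5 6.6] left tip y 76.6 z 78.9 right tip y -63.4 z 79.7
```

View pics/g8.png

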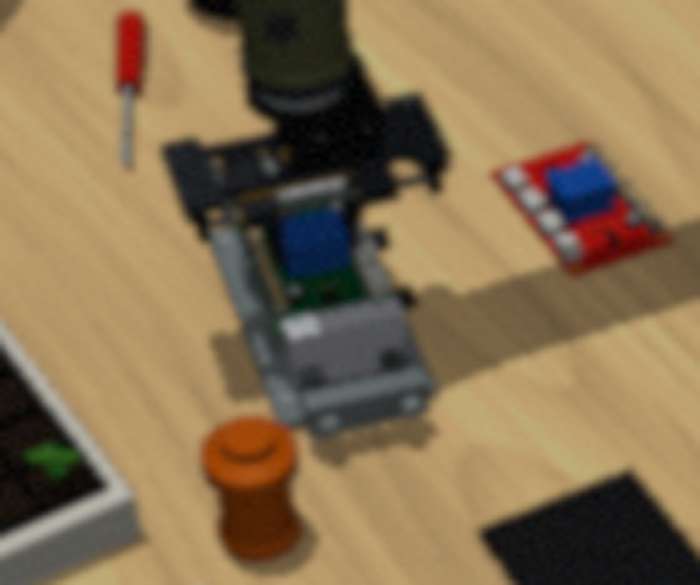

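Call:
carry_out(translation=[[0, 0, 0], [0, 0, 0], [0, 0, 0], [0, 0, 0]], turn=[0, 0, 0, 0], gripper=[0.6, 0.65, 0.65, 0.65])

```text
time_s: 20.78
tool_pos: [0.5582, -0.149, 0.1051]
tool_rot: [180.0, 0.0, -15.1]
force: [0.2, -0.4, -0.6]
grip_width: 0.0565
```

```bash
python3 -c "
from h import *
vs()";  python3 snap.py w23 230 60 410 250 4
```

```text
t 20.77 p [ 0.5582 -0.149   0.1051] r [179.99   0.   -15.13] F [ 0.21 -0.44 -0.59] M [ 0.02 -0.1   0.01] g 0.0565
TCP in V [  0.   10.6 105.1] push F 0.37 Fx 0.32 Fz -0.59
t 20.77 p [ 0.5582 -0.149   0.1051] r [179.99   0.   -15.13] F [ 0.21 -0.44 -0.59] M [ 0.02 -0.1   0.01] g 0.0565
```

View pics/w23z.png

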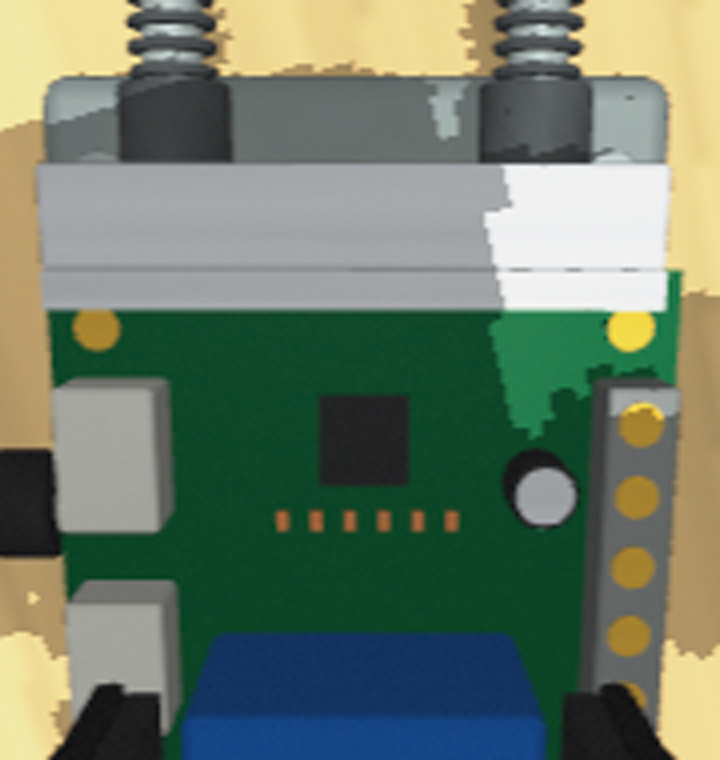

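Call:
carry_out(translation=[[0, 0, -1], [0, 0, -3.5], [0, 0, -7], [0, 3, -12], [0, 8, -15]], turn=[0, 0, 0, 0, 0], gripper=[0.65, 0.65, 0.65, 0.65, 0.65])

```text
time_s: 21.45
tool_pos: [0.539, -0.2247, 0.259]
tool_rot: [180.0, -0.3, -14.8]
force: [0.3, -1.3, -0.0]
grip_width: 0.0565
```

```bash
python3 -c "
from h import *
vs()
cv2.imwrite('pics/g9.png',cv2.resize(read_camera('scene')[130:260,230:370,::-1],None,fx=5,fy=4.5,interpolation=cv2.INTER_CUBIC))";  python3 snap.py w24
```

```text
t 21.45 p [ 0.539  -0.2247  0.259 ] r [180.    -0.28 -14.83] F [ 0.31 -1.31 -0.04] M [-0.08 -0.08  0.04] g 0.0565
TCP in V [  1.2 -67.5 259. ] push F 1.18 Fx 0.64 Fz -0.04
t 21.5 p [ 0.5367 -0.2364  0.2622] r [179.56  -0.51 -15.57] F [ 0.4  -7.48  1.58] M [-0.58 -0.06 -0.01] g 0.0566
```

View pics/w24.png

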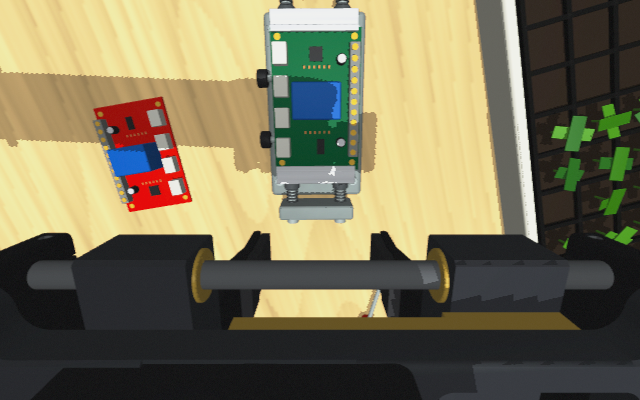

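View pics/g9.png

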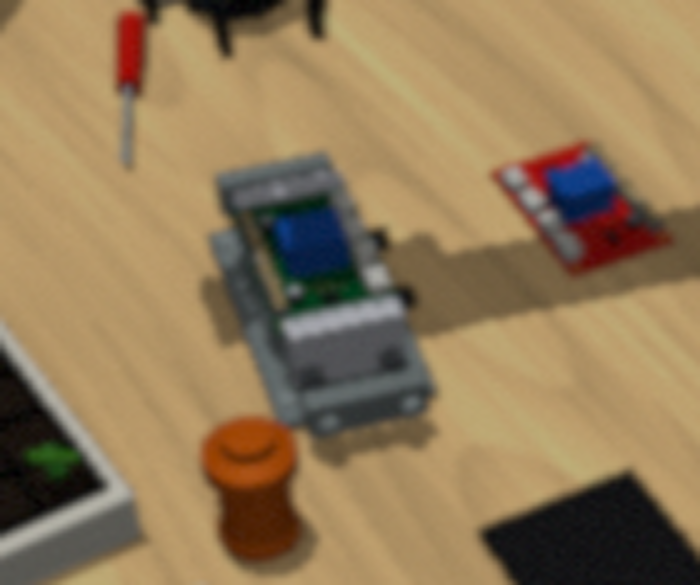

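Call:
carry_out(translation=[[0, 0, 0], [0, 0, 0]], turn=[0, 0], gripper=[0.65, 0.65])

```text
time_s: 21.8
tool_pos: [0.5374, -0.2244, 0.2545]
tool_rot: [-180.0, 0.1, -15.0]
force: [-0.3, -0.4, 1.2]
grip_width: 0.0564
```

```bash
python3 snap.py w25; python3 -c "
import cv2
a=cv2.imread('pics/w25.png')[0:230,240:390]; cv2.imwrite('pics/w25z.png',cv2.resize(a,None,fx=5,fy=2.6,interpolation=cv2.INTER_CUBIC))"
```

```text
t 21.8 p [ 0.5374 -0.2244  0.2545] r [-1.7995e+02  7.0000e-02 -1.5000e+01] F [-0.34 -0.4   1.15] M [-0.03 -0.09 -0.  ] g 0.0564
```

View pics/w25z.png

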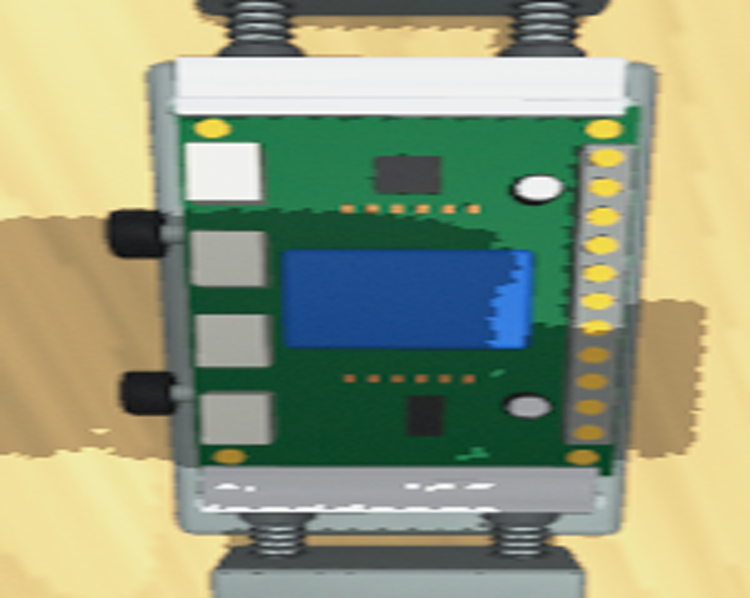

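```bash
python3 - <<'E'
from p2 import *
c=json.load(open("w25.json"))
pts=np.array([(212,128),(604,128),(230,457),(583,457)])/[5,2.6]+[240,0]
blk=np.array([(283,251),(532,251),(286,348),(529,348)])/[5,2.6]+[240,0]
def res(p):
    R=Ro.from_euler('xyz',[p[3],p[5],p[4]]).as_matrix(); h=p[6];k=p[7]
    O=[[-h,k,.0015],[h,k,.0015],[-h,-k,.0015],[h,-k,.0015]]; B=[[-.023,.017,.0375],[.023,.017,.0375],[-.023,-.017,.0375],[.023,-.017,.0375]]
    return np.concatenate([proj(c,p[:3]+R@np.array(o))-q for o,q in zip(O+B,list(pts)+list(blk))]+[[(p[2]-.08)/.001,(h-.039)/.001,(k-.064)/.001,p[5]/.01]])
r=least_squares(res,[.557,-.153,.08,0,-.26,0,.039,.064],x_scale=[.01]*8); p=r.x
print(V(p[:2]),"z",p[2].round(4),"tilt deg",np.degrees(p[3:6]).round(2),p[6:].round(4),np.abs(r.fun).max().round(2))
im=cv2.imread("pics/a_top.png"); t=read_camera("top")[:,:,::-1]; cv2.imwrite("pics/top_end.png",t)
E
```

```text
[0.9 6.8] z 0.0793 tilt deg [  0.05 -15.01  -0.04] [0.0383 0.0626] 1.37
```

View pics/top_end.png

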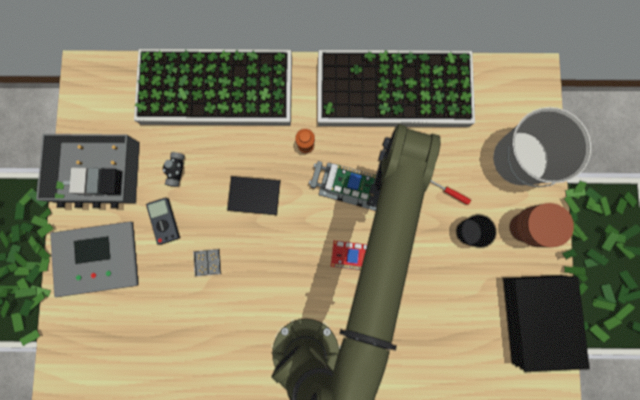

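The board is level (0.05°), about 0.9 mm off along the jaws and about 7 mm along the slide. The bystanders are where they started and nothing touches the board, so I'm handing in.

```bash
python3 -c "
from cell import sign_off
print(sign_off())"
```

```text
the job is handed in; nothing more can be done
None
```

The board is clamped in both jaws of the vice and released, and I have handed the job in at about 22 s of the 48 s allowed. The sign-off gives no verdict, so the result below rests on my own measurements.

**How it was done**
- **Tilting:** the arm can only turn about the vertical, so I gripped the transformer block on its +x and -x faces, not the recommended y faces. The board could then pivot between the pads, and I tilted it about 6° against the edge of the foam.
- **First jaw:** I pushed the +y edge into the left groove by feel. The force peaked at about 14 N along the slide and about 16 N in total, under the 20 N limit.
- **Second edge:** I eased the grip to 10 N, which let the board rotate level about its seated edge. The other edge came down past the right jaw, and I backed off until the net push was about zero before letting go.

**Last checks**
- **Position:** the board is level within about 0.1° and 0.9 mm off the vice's middle along the jaws. It sits about 7 mm off along the slide, where I judged the jaws' own middle to be, and its height is 79.3 mm against the nominal 80 mm.
- **Clamping:** both grooves are engaged. I had no direct reading of each jaw's force; the zero net push before release shows only that the two sides balance, and 5.4 N each is the nominal value from the task text.
- **Surroundings:** the gripper is clear of everything. In the top view no bystander had visibly moved, but the raised arm hid part of the scene near the vice.

**Disagreements:** picture and force estimates of the jaw's travel differed by about 1 mm while pushing. Picture-based tilt on the flat board also read about 0.6° off, so I relied on force to judge when the second edge would clear.

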